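Space the tube racks evenly with a spacer block

ROBOT

A 6-joint arm with a two-finger parallel gripper is mounted at the origin on the work surface. World frame = base frame: x ahead of the robot, y to its left, z up, the work surface at z = 0. Lengths are in mm, angles in rad, forces in N, time in s.
With the tool pointing down it reaches from about 400 to 925 mm from the base axis. Payload 12.5 kg.
Tool frame: the origin (TCP) lies on the centre line of the jaws, within the pads' length; the fingertips stand 19 mm ahead of it and the grasp point (between the pads) is the TCP; y points along the fingers, x is the direction in which the jaws open and shut, and the axes are right-handed (so a half turn about y gives the same grasp; the last joint's range is limited). The gripper opens to 95 mm and grips with 3 to 60 N. Pads are 20 mm wide; open, the fingers measure 119 mm over their backs; the gripper's body (75 mm by 180 mm) begins 59 mm behind the grasp point.
Start: joints at [1.225, 0.491, 1.559, -0, 1.092, -0.106], TCP at [148.424, 607.137, 233.661] pointing down, gripper open.
Joint ranges: [-3.1, 3.1], [-0.84, 2.19], [0.05, 2.79], [-1.13, 4.28], [0.06, 2.93], [-2.69, 2.69]. Speed limits (rad/s): [2.22, 2.22, 2.79, 3.14, 3.14, 3.14].

INTERFACE

Orientations are given as [roll, pitch, yaw] about the fixed x, y, z axes, in that order (R = Rz(yaw) Ry(pitch) Rx(roll)).
In Python, from cell import env gives the robot as it stands. The module is installed in compiled form; this text tells all that it offers.
- The arm moves only by the tool move_arm, never from a script. Its argument "rows" is a list of rows, each an object of numbers: "tx", "ty", "tz": the shift along the tool's x, y, z in cm; "rx", "ry", "rz": the turn, a rotation vector about the tool's x, y, z in rad; "grip": the opening in per cent of the stroke, from 0 (shut) to 100 (fully open). In form: [{"tx": .., "ty": .., "tz": .., "rx": .., "ry": .., "rz": .., "grip": ..}, ...]. A call has 1 to 10 rows; each row shifts and turns the commanded pose from where the row before left it, along the tool's axes as they then stand; what a row does not reach is not made up. A row lasts 1/12 s, in which the tool goes at most 41.7 mm and 7.16 degrees, less where a joint would pass 70% of its speed; a pose out of reach is approached as far as the arm can. A call is refused whole if a number of a shift passes 4.17 or a number of a turn 0.125, either way. A call with a gripper value outside its range is refused whole. The fingers move at their own pace and stop on an object; the grip force is fixed at half the most. Time passes only in rows, so rows that do not move let the fingers close. It gives the time, the measured TCP pose, the force and the opening at its end, in the units of the state.
- env.state(): the state, without advancing time (a new reading comes with each control period).
- env.read_camera(name): name is "scene" or "top"; returns (picture, depth): 420x560x3 uint8, blue, green, red; 420x560 float32, mm along the optical axis (not along the pixel's ray), 0 where there is no reading.
- env.calibration(name): a dict with "vertical_fov" (degrees; the focal length in pixels is half the picture's height over the tangent of half this angle, whatever the lens; pixels are square), "cx", "cy" (the principal point, pixels), "eye" and "rotation" of the camera in the world. Camera axes: x right, y up, looking along -z (the intrinsics and any distortion apply to the point x, -y, -z); pixel columns grow to the right and rows downward; lengths in mm; the calibration is good to about 2 mm. A picture is of the moment at which its call begins. calibration takes no time and is no camera call.
- env.job_done(): hands the job in, once; it reports no verdict.
The state is a dict: "t": time; "joints": joint angles; "qvel": joint speeds; "tau": joint torques, N m; "eef_pos": TCP position; "tcp_rot": TCP orientation; "ft_force": force on the tool from outside, world axes, zero at the start; "moment": the same for the moment, N m; "opening": opening from 0.0 (shut) to 1.0 (fully open).
Only numpy, scipy, OpenCV 4.12 (cv2) and the standard library are available. Lean on these libraries where they do the work, as an engineer would, in place of code of your own. Each camera call takes 0.05 s, during which the arm holds its last target.

TASK

Space the three tube racks on the tray evenly: the first is screwed down, so stand the wooden spacer block in the gap beside it, bring the middle rack up snug against the block, then lift the block out, step it to the next gap and bring the last rack up in the same way. Finish with the racks upright, parallel and their ends in line with the first rack, every gap one block wide, and the block taken out and standing upright on the bench, off the tray. Do not tip the racks over, and leave the beaker, bottle and dish alone.

Things in the scene. Friction and masses are not known exactly. Their poses are not given: they have to be found in the camera images.
- rack_first (a point): First tube rack, fixed (screwed) to the tray: white block 140 (x) x 50 (y) x 40 mm high; on top four grey caps (16 across, 10 high, x = +-32, +-55) and in the middle a grip tab 30 (x) x 20 (y) mm, its top 90 mm above the rack's foot. Point: middle of the rack, 45 mm above its foot. x along the rack, z up, y along the row towards the other racks. Tray place and yaw vary.
- rack_b_centre (a point): Middle rack, loose, about 0.4 kg, same shape and size as the first. Point: its middle, 45 mm above its foot and below its tab's top; x along the rack, y along the row. It stands next to the first, a little crooked and out of line, the gap wider than the spacer block. Gap right: its point is 90 mm along y from the first rack's point.
- rack_c_centre (a point): Last rack, loose, same as the middle one and beyond it in the row, the gap wider than the spacer block. Point and axes as for the middle rack. Gap right: its point is 90 mm along y from the middle rack's point.
- spacer_centre (a point): Spacer, loose, light wood, 0.16 kg: bar 120 (x) x 40 (y) x 40 mm high (gap to set = its 40 mm width) with a grip tab 30 (x) x 20 (y) mm, top 90 mm above the foot, tab middle at x = +42 mm, clear of the racks' tabs when the bar stands lengthwise midway in a gap. Point: middle of the bar, 45 mm above its foot. Starts on the bench beside the tray, roughly along the robot's x, tab away from the robot.
- tray_middle (a point): Middle of the top of the fixed beige tray's floor, 8 mm above the bench. The racks stand on it. Tray 190 (x) x 380 mm (y), with a rim 12 mm above the bench (4 mm above the floor). Axes as for the first rack, whose middle is at y = -135 mm.
- beaker: Bystander: open glass beaker, 72 mm across, 95 mm high, origin at the centre of its foot, on the bench at one side of the tray.
- bottle: Bystander: amber bottle, 64 mm across, 150 mm high, origin at the centre of its foot, on the bench beside the far end of the tray.
- dish: Bystander: white bowl, 100 mm across, 30 mm high, origin at the centre of its foot, on the bench beside the far end of the tray.

How it is judged:
By the outcome, as a careful person would: the job done as asked, in the order asked, and still so for the second after the job is handed in, with the robot touching nothing.
It also fails if it takes over 72 s, if anything falls off the work surface, if the arm or the gripper's body presses on something with over 40 N, if the wrist force passes 120 N, or if a joint passes its speed limit or range.

## Working session

There is one attempt and no reset: what is moved stays moved. The work goes in short steps, Python scripts to look and compute and a tool call to move; the robot and the scene stay as the last step left them, time stands still between calls to the robot, and variables do not carry over. Pictures are saved under pics/ and viewed, and the job is handed in when it is done.

Besides the shell and the picture viewer there is one more tool, called after "Emit:" in YAML: its name, and indented under it one key for each argument. move_arm: Moves the arm, as the interface text tells. Its arguments: {"type":"object","properties":{"rows":{"type":"array"}},"required":["rows"]}

```bash
mkdir -p pics; ls; python3 - <<'E'
from cell import env
import cv2
s=env.state(); print(s)
for n in ("scene","top"):
    p,d=env.read_camera(n); cv2.imwrite(f"pics/{n}0.png",p); print(n,env.calibration(n))
    import numpy as np
    np.savez(f"{n}0.npz",p=p,d=d)
E
```

```text
pics
{'t': 0.0, 'joints': array([ 1.22540664e+00,  4.91563982e-01,  1.55946999e+00,  2.46945896e-05,
        1.09171013e+00, -1.05602537e-01]), 'qvel': array([ 8.40169487e-05,  1.86216843e-03,  3.20197319e-05, -1.56121153e-03,
       -4.01115022e-04,  1.82781389e-04]), 'tau': array([ 1.67505721e-03, -6.12613320e+01, -2.58176923e+01,  6.93643838e-02,
        4.82197548e-02, -7.11585653e-05]), 'eef_pos': array([148.32910645, 606.90222465, 233.05192182]), 'tcp_rot': array([-1.57065318e+00,  1.14272231e-03,  1.33099787e+00]), 'ft_force': array([-0.10374133, -0.1876983 ,  0.09597591]), 'moment': array([ 0.00702675,  0.03104876, -0.00589552]), 'opening': 0.9997973940866483}
scene {'vertical_fov': 53.35276045858789, 'cx': 274.22305177243436, 'cy': 216.21334799093918, 'eye': array([1125.87337638, -361.61645328,  653.32265544]), 'rotation': array([0.85032702, 0.01429432, 0.98114989])}
top {'vertical_fov': 47.24162485084884, 'cx': 279.2928100215094, 'cy': 210.8276696754034, 'eye': array([ 506.84001034,   -8.05117247, 1285.00132855]), 'rotation': array([ 0.06919952,  0.01110495, -1.58066494])}
```

View pics/top0.png

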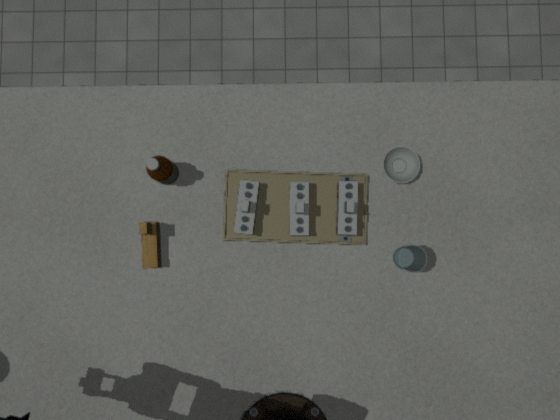

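View pics/scene0.png

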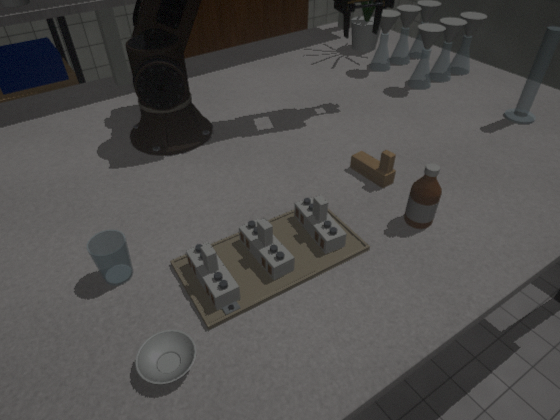

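```bash
cat > h.py <<'E'
import numpy as np, cv2
from scipy.spatial.transform import Rotation as R
from cell import env
def cal(n):
    c=env.calibration(n); f=210/np.tan(np.radians(c['vertical_fov'])/2)
    return f,c['cx'],c['cy'],np.array(c['eye']),R.from_euler('xyz',c['rotation']).as_matrix()
def ray(n,u,v):
    f,cx,cy,e,M=cal(n); u=np.asarray(u,float);v=np.asarray(v,float)
    d=np.stack([(u-cx)/f,-(v-cy)/f,-np.ones_like(u)],-1)
    return e,d@M.T
def onz(n,u,v,z):
    e,d=ray(n,u,v); return e+d*((z-e[2])/d[...,2])[...,None]
def cloud(n,d):
    v,u=np.mgrid[0:d.shape[0],0:d.shape[1]]
    e,r=ray(n,u,v); P=e+r*d[...,None]; P[d<=0]=np.nan; return P
def proj(n,P):
    f,cx,cy,e,M=cal(n); q=(np.asarray(P,float)-e)@M
    return np.stack([cx+f*q[...,0]/-q[...,2],cy+f*q[...,1]/q[...,2]],-1)
E
python3 - <<'E'
from h import *
for n in("top","scene"):
    z=np.load(n+"0.npz"); p,d=z['p'],z['d']
    P=cloud(n,d); 
    if n=="top":
        Z=P[...,2]
        for (u,v) in [(200,300),(450,330),(300,220),(320,205),(300,205),(348,205),(245,205),(152,255),(150,227),(346,228),(244,222),(297,230)]: print((u,v),P[v,u].round(1),p[v,u])
        g=np.clip(Z*2.2+20,0,255); g=np.nan_to_num(g).astype(np.uint8)
        c=g[140:290,120:440]; cv2.imwrite("pics/z0.png",cv2.resize(c,None,fx=2.5,fy=2.5,interpolation=cv2.INTER_NEAREST))
        cv2.imwrite("pics/tc0.png",cv2.resize(cv2.convertScaleAbs(p[140:290,120:440],alpha=1.5),None,fx=2.5,fy=2.5,interpolation=cv2.INTER_CUBIC))
    else:
        cv2.imwrite("pics/sc0.png",cv2.resize(cv2.convertScaleAbs(p[180:320,160:400],alpha=1.5),None,fx=3,fy=3,interpolation=cv2.INTER_CUBIC))
E
```

```text
(200, 300) [361.  218.3  -1.2] [105 109 108]
(450, 330) [ 278.2 -438.7    3.9] [104 108 106]
(300, 220) [568.3 -48.2  51.3] [60 57 56]
(320, 205) [ 610.3 -103.7    3.6] [68 82 87]
(300, 205) [603.  -47.1  99.6] [115 117 113]
(348, 205) [ 601.7 -165.6  100.9] [117 117 113]
(245, 205) [604.4  89.1 100.6] [116 120 115]
(152, 255) [482.1 335.8  39.9] [ 53  88 107]
(150, 227) [553.9 336.1  59.7] [21 33 38]
(346, 228) [ 546.2 -164.7   60.2] [62 60 55]
(244, 222) [564.7  96.   50.6] [101 102  97]
(297, 230) [542.3 -39.9  62.6] [66 64 58]
```

View pics/z0.png

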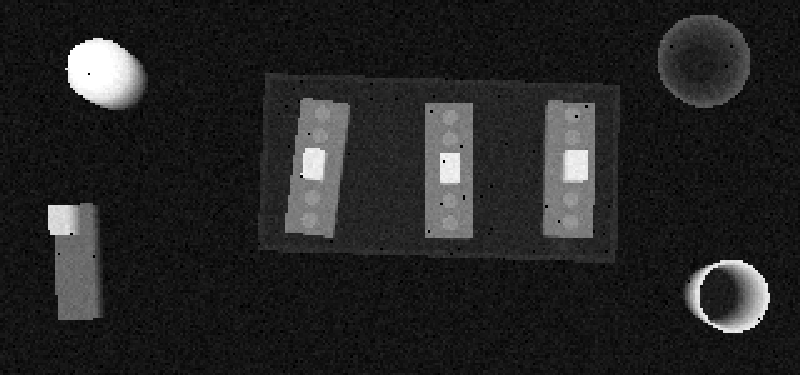

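View pics/tc0.png

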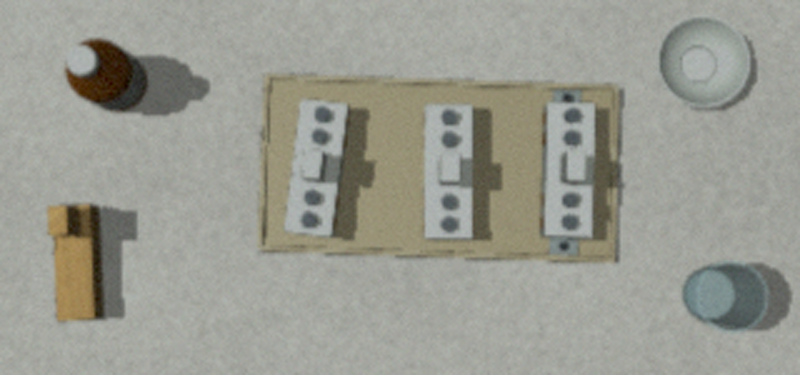

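View pics/sc0.png

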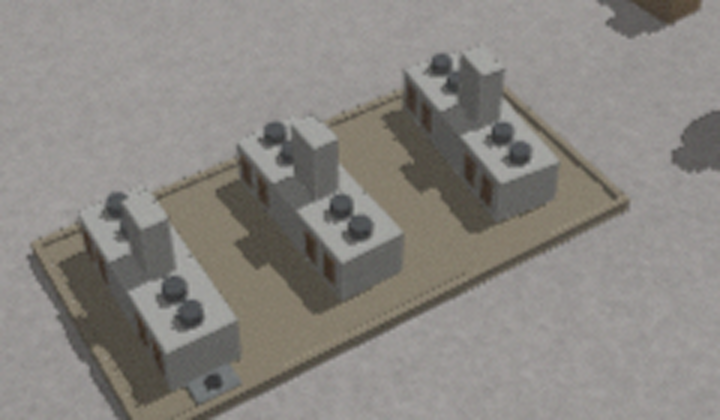

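```bash
cat > m.py <<'E'
from h import *
def caps(p,d,verbose=True):
    """fit caps & tops in top view. returns list of dict sorted by y"""
    P=cloud("top",d); Z=np.nan_to_num(cv2.medianBlur(np.nan_to_num(P[...,2]).astype(np.float32),3))
    out=[]
    m=((Z>38)&(P[...,1]>-280)&(P[...,1]<260)&(P[...,0]>450)&(P[...,0]<720)).astype(np.uint8)
    n,l,st,_=cv2.connectedComponentsWithStats(m)
    for i in range(1,n):
        if st[i,4]<500: continue
        mm=(l==i)
        v,u=np.nonzero(mm&(Z<72))
        X=onz("top",u,v,48.)[:,:2].astype(np.float32)
        r=cv2.minAreaRect(X)
        t=mm&(Z>88); vt,ut=np.nonzero(t); T=onz("top",ut,vt,98.)[:,:2]
        # caps: dark blobs
        K=4; 
        x,y,w,h=st[i,:4]; sub=cv2.resize(p[y-2:y+h+2,x-2:x+w+2].max(2),None,fx=K,fy=K,interpolation=cv2.INTER_CUBIC)
        zz=cv2.resize(((mm)&(Z<75)).astype(np.uint8)[y-2:y+h+2,x-2:x+w+2],None,fx=K,fy=K,interpolation=cv2.INTER_NEAREST)
        zz=cv2.erode(zz,np.ones((9,9),np.uint8))
        zs=cv2.resize(Z[y-2:y+h+2,x-2:x+w+2],None,fx=K,fy=K)
        b=((sub<82)&(zz>0)).astype(np.uint8)
        nn,ll,ss,cc=cv2.connectedComponentsWithStats(b)
        C=[]
        for j in range(1,nn):
            if 250<ss[j,4]<900 and ss[j,2]<34 and ss[j,3]<34:
                uu=(cc[j,0]+.5)/K-.5+x-2; v2=(cc[j,1]+.5)/K-.5+y-2
                C.append([*onz("top",uu,v2,57.)[:2],ss[j,4]])
        C=np.array(C)
        out.append(dict(rect=r,tab=T.mean(0),caps=C))
    out.sort(key=lambda o:o['rect'][0][1])
    return out
if __name__=="__main__":
    import sys
    z=np.load("top0.npz")
    for o in caps(z['p'],z['d']):
        C=o['caps']; print("rect",np.round(np.array(o['rect'][0]),1),np.round(o['rect'][1],1),round(o['rect'][2],2),"tab",o['tab'].round(1)); print(C.round(1).tolist())
        if len(C)>=2:
            c=C[:,:2].mean(0); dd=np.linalg.svd(C[:,:2]-c)[2][0]; dd*=np.sign(dd[0]); print("  capmean",c.round(1),"yaw",np.degrees(np.arctan2(dd[1],dd[0])).round(2))
E
python3 m.py
python3 - <<'E'
from h import *
z=np.load("top0.npz");p,d=z['p'],z['d']
P=cloud("top",d);Z=np.nan_to_num(P[...,2])
# spacer
m=(Z>25)&(Z<60)&(P[...,1]>280)&(P[...,1]<400)&(P[...,0]<600)&(P[...,0]>400)
hsv=cv2.cvtColor(p,cv2.COLOR_BGR2HSV); print(hsv[255,152],hsv[225,150])
v,u=np.nonzero(m); X=onz("top",u,v,40.)[:,:2].astype(np.float32); print(cv2.minAreaRect(X),len(X))
t=(Z>72)&(Z<110)&(P[...,1]>280)&(P[...,1]<400)&(P[...,0]<600)&(P[...,0]>400)
v,u=np.nonzero(t); X=onz("top",u,v,90.)[:,:2].astype(np.float32); print(cv2.minAreaRect(X),len(X),X.mean(0))
# tray by color
m=(hsv[...,1]>40)&(hsv[...,0]<35)&(Z<30)&(P[...,1]>-300)&(P[...,1]<250)&(P[...,0]>450)&(P[...,0]<720)
n,l,st,_=cv2.connectedComponentsWithStats(m.astype(np.uint8)); i=1+st[1:,4].argmax(); v,u=np.nonzero(l==i)
X=onz("top",u,v,10.)[:,:2].astype(np.float32); print("tray",cv2.minAreaRect(X))
E
```

```text
rect [ 600.7 -170.9] [ 51.1 139.8] 87.56 tab [ 600.6 -170.9]
[[654.4, -172.7, 354.0], [631.1, -173.3, 512.0], [567.4, -170.8, 516.0], [545.0, -169.5, 486.0]]
  capmean [ 599.5 -171.6] yaw -1.84
rect [601.  -46.2] [ 46.6 137.3] 89.35 tab [599.4 -45.9]
[[653.6, -48.4, 508.0], [630.8, -48.3, 503.0], [566.7, -47.7, 434.0], [544.0, -46.4, 475.0]]
  capmean [598.8 -47.7] yaw -0.92
rect [605.4  90.3] [ 50.3 139.6] 82.44 tab [605.1  89.9]
[[658.0, 81.9, 530.0], [635.3, 85.0, 471.0], [572.6, 92.9, 517.0], [549.7, 96.2, 518.0]]
  capmean [603.9  89. ] yaw -7.45
[ 19 129 107] [ 15 159  32]
((510.578369140625, 339.9620361328125), (119.27611541748047, 44.147613525390625), 0.5707826018333435) 658
((551.7346801757812, 342.58660888671875), (27.88136100769043, 25.023500442504883), 0.5956750512123108) 118 [551.9183 343.6193]
tray ((605.5242919921875, -36.79620361328125), (380.0150451660156, 188.91432189941406), 87.58768463134766)
```

```bash
cat > plan.py <<'E'
import sys
from h import *
# plan.py x y z yawdeg  -> total turn ry, then total shift in the turned tool axes (cm)
def plan(x,y,z,yaw):
    s=env.state(); p=np.array(s['eef_pos']); r,pi,w=s['tcp_rot']
    T=np.array([x,y,z]); M=R.from_euler('xyz',[-np.pi/2,0,np.radians(yaw)]).as_matrix()
    M0=R.from_euler('xyz',s['tcp_rot']).as_matrix()
    rv=R.from_matrix(M0.T@M).as_rotvec()
    print("t",round(s['t'],2),"pos",p.round(1),"rot",np.degrees([r,pi,w]).round(2),"open",round(s['opening'],3),"F",np.round(s['ft_force'],1))
    print("turn rx ry rz",rv.round(4),"| shift cm after turn",((T-p)@M/10).round(2), "dist mm",np.linalg.norm(T-p).round(1))
if __name__=="__main__": plan(*map(float,sys.argv[1:5]))
E
python3 plan.py 552.5 344 180 90.3
python3 - <<'E'
from h import *
z=np.load("top0.npz");P=cloud("top",z['d'])
for nm,(a,b,c,e) in dict(bottle=(630,760,200,400),).items():
    m=(P[...,0]>a)&(P[...,0]<b)&(P[...,1]>c)&(P[...,1]<e)
    q=P[m&(P[...,2]>140)]; print(nm,q.mean(0),len(q)); q=P[m&(P[...,2]>20)];print(q.min(0),q.max(0))
E
```

```text
t 0.1 pos [148.3 606.9 233.1] rot [-8.999e+01  6.000e-02  7.626e+01] open 1.002 F [-0.6 -0.2  0.1]
turn rx ry rz [-0.0003 -0.2451 -0.001 ] | shift cm after turn [-26.5    5.31 -40.28] dist mm 485.1
bottle [702.41538913 305.91491581 149.08122482] 121
[670.04498305 274.07164158  20.75601185] [733.85221815 338.49529008 154.14544873]
```

Emit:
move_arm:
  rows:
    - {"ry":-0.1225,"grip":60}
    - {"ry":-0.1225,"grip":60}
    - {"tx":-1.9,"tz":-2.9,"grip":60}
    - {"tx":-1.9,"tz":-2.9,"grip":60}
    - {"tx":-1.9,"tz":-2.9,"grip":60}
    - {"tx":-1.9,"tz":-2.9,"grip":60}
    - {"tx":-1.9,"tz":-2.9,"grip":60}
    - {"tx":-1.9,"tz":-2.9,"grip":60}
    - {"tx":-1.9,"tz":-2.9,"grip":60}
    - {"tx":-1.9,"tz":-2.9,"grip":60}

```text
validation failed for argument at $.ro...
```

Emit:
move_arm:
  rows:
    - {"tx":-1.9,"tz":-2.9,"grip":60}
    - {"tx":-1.9,"tz":-2.9,"grip":60}
    - {"tx":-1.9,"tz":-2.9,"grip":60}
    - {"tx":-1.9,"tz":-2.9,"grip":60}
    - {"tx":-1.9,"tz":-2.9,"grip":60}
    - {"tx":-1.5,"tz":-2.1,"ty":1.5,"grip":60}
    - {"grip":60}
    - {"grip":60}

```text
validation failed for argument at $.ro...
```

```bash
python3 plan.py 552.5 344 78 90.3
python3 - <<'E'
from h import *
p,d=env.read_camera("scene"); np.savez("s1.npz",p=p,d=d)
cv2.imwrite("pics/s1.png",cv2.resize(cv2.convertScaleAbs(p[60:260,270:470],alpha=1.6),None,fx=3,fy=3,interpolation=cv2.INTER_CUBIC))
E
```

```text
t 0.1 pos [148.3 606.9 233.1] rot [-8.999e+01  6.000e-02  7.626e+01] open 1.002 F [-0.6 -0.2  0.1]
turn rx ry rz [-0.0003 -0.2451 -0.001 ] | shift cm after turn [-26.5   15.51 -40.28] dist mm 506.5
```

View pics/s1.png

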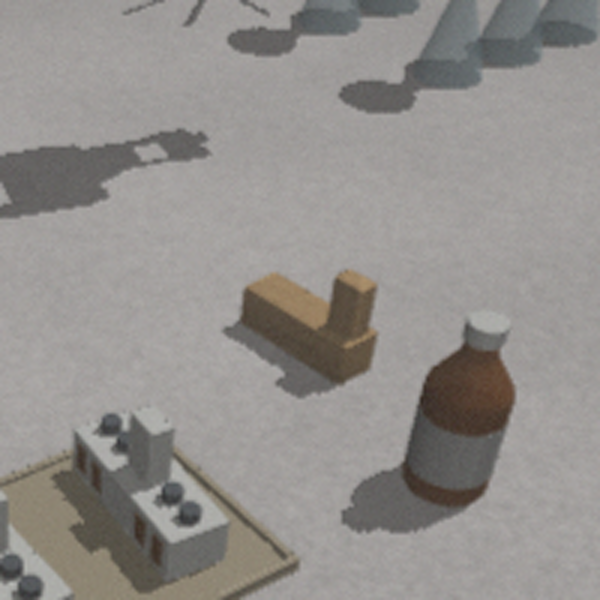

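The picture shows the spacer standing clear at crop (310,320), with its tab at (355,300) and the bottle well away from it. The move was refused, probably because each row needs every key.

Emit:
move_arm:
  rows:
    - {"tx":0,"ty":0,"tz":0,"rx":0,"ry":-0.1225,"rz":0,"grip":60}
    - {"tx":0,"ty":0,"tz":0,"rx":0,"ry":-0.1225,"rz":0,"grip":60}
    - {"tx":-1.9,"ty":0,"tz":-2.9,"rx":0,"ry":0,"rz":0,"grip":60}
    - {"tx":-1.9,"ty":0,"tz":-2.9,"rx":0,"ry":0,"rz":0,"grip":60}
    - {"tx":-1.9,"ty":0,"tz":-2.9,"rx":0,"ry":0,"rz":0,"grip":60}
    - {"tx":-1.9,"ty":0,"tz":-2.9,"rx":0,"ry":0,"rz":0,"grip":60}
    - {"tx":-1.9,"ty":0,"tz":-2.9,"rx":0,"ry":0,"rz":0,"grip":60}
    - {"tx":-1.9,"ty":0,"tz":-2.9,"rx":0,"ry":0,"rz":0,"grip":60}
    - {"tx":-1.9,"ty":0,"tz":-2.9,"rx":0,"ry":0,"rz":0,"grip":60}
    - {"tx":-1.9,"ty":0,"tz":-2.9,"rx":0,"ry":0,"rz":0,"grip":60}

```text
t: 0.98
eef_pos: [382.4, 455.1, 233.5]
tcp_rot: [-1.571, 0.0, 1.576]
ft_force: [0.1, 0.9, 1.2]
opening: 0.6
```

Emit:
move_arm:
  rows:
    - {"tx":-1.9,"ty":0,"tz":-2.9,"rx":0,"ry":0,"rz":0,"grip":60}
    - {"tx":-1.9,"ty":0,"tz":-2.9,"rx":0,"ry":0,"rz":0,"grip":60}
    - {"tx":-1.9,"ty":0,"tz":-2.9,"rx":0,"ry":0,"rz":0,"grip":60}
    - {"tx":-1.9,"ty":0,"tz":-2.9,"rx":0,"ry":0,"rz":0,"grip":60}
    - {"tx":-1.9,"ty":0,"tz":-2.9,"rx":0,"ry":0,"rz":0,"grip":60}
    - {"tx":-1.0,"ty":3,"tz":-1.8,"rx":0,"ry":0,"rz":0,"grip":60}
    - {"tx":0,"ty":3,"tz":0,"rx":0,"ry":0,"rz":0,"grip":60}
    - {"tx":0,"ty":0,"tz":0,"rx":0,"ry":0,"rz":0,"grip":60}
    - {"tx":0,"ty":0,"tz":0,"rx":0,"ry":0,"rz":0,"grip":60}

```text
t: 1.73
eef_pos: [544.2, 351.9, 172.7]
tcp_rot: [-1.568, 0.001, 1.576]
ft_force: [-0.0, 0.8, 0.1]
opening: 0.597
```

```bash
python3 plan.py 552.5 344 76 90.3
```

```text
t 1.73 pos [544.2 351.9 172.7] rot [-8.982e+01  8.000e-02  9.028e+01] open 0.597 F [-0.   0.8  0.1]
turn rx ry rz [-0.0031 -0.0004 -0.0014] | shift cm after turn [-0.79  9.67 -0.82] dist mm 97.4
```

Emit:
move_arm:
  rows:
    - {"tx":-0.8,"ty":1.6,"tz":-0.8,"rx":0,"ry":0,"rz":0,"grip":60}
    - {"tx":0,"ty":2.5,"tz":0,"rx":0,"ry":0,"rz":0,"grip":60}
    - {"tx":0,"ty":2.5,"tz":0,"rx":0,"ry":0,"rz":0,"grip":60}
    - {"tx":0,"ty":2.0,"tz":0,"rx":0,"ry":0,"rz":0,"grip":60}
    - {"tx":0,"ty":1.0,"tz":0,"rx":0,"ry":0,"rz":0,"grip":60}
    - {"tx":0,"ty":0,"tz":0,"rx":0,"ry":0,"rz":0,"grip":60}
    - {"tx":0,"ty":0,"tz":0,"rx":0,"ry":0,"rz":0,"grip":60}

```text
t: 2.32
eef_pos: [553.1, 345.0, 79.2]
tcp_rot: [-1.572, -0.001, 1.577]
ft_force: [-0.7, 0.0, 0.3]
opening: 0.6
```

```bash
python3 plan.py 552.5 344 76 90.3
python3 - <<'E'
from h import *
p,d=env.read_camera("scene"); np.savez("s2.npz",p=p,d=d)
cv2.imwrite("pics/s2.png",cv2.resize(cv2.convertScaleAbs(p[60:260,270:470],alpha=1.6),None,fx=3,fy=3,interpolation=cv2.INTER_CUBIC))
E
```

```text
t 2.32 pos [553.1 345.   79.2] rot [-9.008e+01 -4.000e-02  9.034e+01] open 0.6 F [-0.7  0.   0.3]
turn rx ry rz [0.0013 0.0007 0.0007] | shift cm after turn [-0.1   0.32  0.06] dist mm 3.4
```

View pics/s2.png

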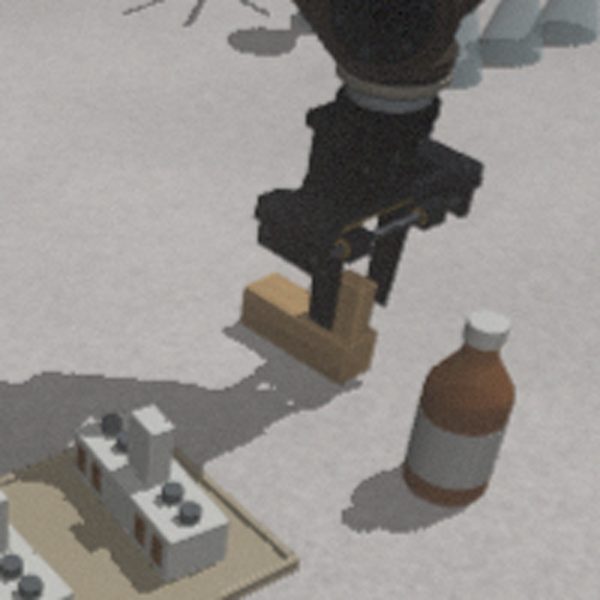

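```bash
python3 - <<'E'
from h import *
q=proj("scene",[[553,345-28.5,60],[563,345-28.5,60],[543,345-28.5,60],[553,345+28.5,60],[567.5,334,90],[537.5,354,90],[567.5,354,90],[537.5,334,90],[570.6,324,40],[570.6,364,40]])
print(((q-[270,60])*3+1).round(0))
E
```

```text
[[322. 324.]
 [331. 330.]
 [314. 318.]
 [372. 302.]
 [356. 294.]
 [347. 270.]
 [374. 287.]
 [330. 278.]
 [340. 351.]
 [375. 335.]]
```

Finger tips and tab corners project where they appear (tab top 333–376 × 270–294), so the grip is right. Closing.

Emit:
move_arm:
  rows:
    - {"tx":0,"ty":0.2,"tz":0,"rx":0,"ry":0,"rz":0,"grip":0}
    - {"tx":0,"ty":0,"tz":0,"rx":0,"ry":0,"rz":0,"grip":0}
    - {"tx":0,"ty":0,"tz":0,"rx":0,"ry":0,"rz":0,"grip":0}
    - {"tx":0,"ty":0,"tz":0,"rx":0,"ry":0,"rz":0,"grip":0}
    - {"tx":0,"ty":0,"tz":0,"rx":0,"ry":0,"rz":0,"grip":0}
    - {"tx":0,"ty":0,"tz":0,"rx":0,"ry":0,"rz":0,"grip":0}
    - {"tx":0,"ty":0,"tz":0,"rx":0,"ry":0,"rz":0,"grip":0}

```text
t: 2.95
eef_pos: [552.9, 344.3, 75.7]
tcp_rot: [-1.571, -0.0, 1.576]
ft_force: [-1.2, -0.3, 0.6]
opening: 0.209
```

Emit:
move_arm:
  rows:
    - {"tx":0,"ty":-0.6,"tz":0,"rx":0,"ry":0,"rz":0,"grip":0}
    - {"tx":0,"ty":-1.5,"tz":0,"rx":0,"ry":0,"rz":0,"grip":0}
    - {"tx":0,"ty":-2.5,"tz":0,"rx":0,"ry":0,"rz":0,"grip":0}
    - {"tx":0,"ty":-2.5,"tz":0,"rx":0,"ry":0,"rz":0,"grip":0}
    - {"tx":0,"ty":-2.5,"tz":0,"rx":0,"ry":0,"rz":0,"grip":0}
    - {"tx":0,"ty":-2.0,"tz":0,"rx":0,"ry":0.024,"rz":0,"grip":0}
    - {"tx":0,"ty":-0.9,"tz":0,"rx":0,"ry":0.025,"rz":0,"grip":0}
    - {"tx":0,"ty":0,"tz":0,"rx":0,"ry":0,"rz":0,"grip":0}

```text
t: 3.62
eef_pos: [553.4, 344.5, 203.4]
tcp_rot: [-1.574, -0.002, 1.526]
ft_force: [0.7, -0.1, -1.4]
opening: 0.211
```

```bash
python3 plan.py 644.4 -123.1 200 87.6
```

```text
t 3.62 pos [553.4 344.5 203.4] rot [-90.2   -0.11  87.43] open 0.211 F [ 0.7 -0.1 -1.4]
turn rx ry rz [ 0.0035 -0.003   0.0019] | shift cm after turn [-46.34   0.34 -11.05] dist mm 476.4
```

Emit:
move_arm:
  rows:
    - {"tx":-1.5,"ty":0,"tz":-0.4,"rx":0,"ry":0,"rz":0,"grip":0}
    - {"tx":-2.5,"ty":0,"tz":-0.6,"rx":0,"ry":0,"rz":0,"grip":0}
    - {"tx":-3.0,"ty":0,"tz":-0.7,"rx":0,"ry":0,"rz":0,"grip":0}
    - {"tx":-3.0,"ty":0,"tz":-0.7,"rx":0,"ry":0,"rz":0,"grip":0}
    - {"tx":-3.0,"ty":0,"tz":-0.7,"rx":0,"ry":0,"rz":0,"grip":0}
    - {"tx":-3.0,"ty":0,"tz":-0.7,"rx":0,"ry":0,"rz":0,"grip":0}
    - {"tx":-3.0,"ty":0,"tz":-0.7,"rx":0,"ry":0,"rz":0,"grip":0}
    - {"tx":-3.0,"ty":0,"tz":-0.7,"rx":0,"ry":0,"rz":0,"grip":0}
    - {"tx":-3.0,"ty":0,"tz":-0.7,"rx":0,"ry":0,"rz":0,"grip":0}
    - {"tx":-3.0,"ty":0,"tz":-0.7,"rx":0,"ry":0,"rz":0,"grip":0}

```text
t: 4.45
eef_pos: [605.9, 59.4, 199.4]
tcp_rot: [-1.569, 0.0, 1.528]
ft_force: [0.7, -0.4, -1.6]
opening: 0.21
```

Emit:
move_arm:
  rows:
    - {"tx":-3.0,"ty":0,"tz":-0.7,"rx":0,"ry":0,"rz":0,"grip":0}
    - {"tx":-3.0,"ty":0,"tz":-0.7,"rx":0,"ry":0,"rz":0,"grip":0}
    - {"tx":-3.0,"ty":0,"tz":-0.7,"rx":0,"ry":0,"rz":0,"grip":0}
    - {"tx":-3.0,"ty":0,"tz":-0.7,"rx":0,"ry":0,"rz":0,"grip":0}
    - {"tx":-2.5,"ty":0,"tz":-0.6,"rx":0,"ry":0,"rz":0,"grip":0}
    - {"tx":-1.5,"ty":0,"tz":-0.4,"rx":0,"ry":0,"rz":0,"grip":0}
    - {"tx":0,"ty":0,"tz":0,"rx":0,"ry":0,"rz":0,"grip":0}
    - {"tx":0,"ty":0,"tz":0,"rx":0,"ry":0,"rz":0,"grip":0}

```text
t: 5.12
eef_pos: [636.9, -100.4, 199.6]
tcp_rot: [-1.569, -0.001, 1.526]
ft_force: [0.6, 0.5, -2.4]
opening: 0.207
```

```bash
python3 plan.py 644.4 -123.1 120 87.6
```

```text
t 5.12 pos [ 636.9 -100.4  199.6] rot [-8.991e+01 -4.000e-02  8.743e+01] open 0.207 F [ 0.6  0.5 -2.4]
turn rx ry rz [-0.0016 -0.003   0.0007] | shift cm after turn [-2.24  7.96 -0.84] dist mm 83.2
```

Emit:
move_arm:
  rows:
    - {"tx":-1.1,"ty":0,"tz":-0.4,"rx":0,"ry":-0.003,"rz":0,"grip":0}
    - {"tx":-1.1,"ty":1.0,"tz":-0.4,"rx":0,"ry":0,"rz":0,"grip":0}
    - {"tx":0,"ty":2.5,"tz":0,"rx":0,"ry":0,"rz":0,"grip":0}
    - {"tx":0,"ty":2.5,"tz":0,"rx":0,"ry":0,"rz":0,"grip":0}
    - {"tx":0,"ty":1.5,"tz":0,"rx":0,"ry":0,"rz":0,"grip":0}
    - {"tx":0,"ty":0.5,"tz":0,"rx":0,"ry":0,"rz":0,"grip":0}
    - {"tx":0,"ty":0,"tz":0,"rx":0,"ry":0,"rz":0,"grip":0}
    - {"tx":0,"ty":0,"tz":0,"rx":0,"ry":0,"rz":0,"grip":0}

```text
t: 5.78
eef_pos: [644.9, -122.2, 120.9]
tcp_rot: [-1.571, 0.0, 1.53]
ft_force: [0.6, 0.1, -1.6]
opening: 0.213
```

```bash
python3 plan.py 644.4 -123.1 84.5 87.6
python3 - <<'E'
from h import *
p,d=env.read_camera("scene")
cv2.imwrite("pics/s3.png",cv2.resize(cv2.convertScaleAbs(p[150:320,150:350],alpha=1.6),None,fx=3,fy=3,interpolation=cv2.INTER_CUBIC))
E
```

```text
t 5.78 pos [ 644.9 -122.2  120.9] rot [-90.02   0.    87.69] open 0.213 F [ 0.6  0.1 -1.6]
turn rx ry rz [ 0.0004  0.0015 -0.    ] | shift cm after turn [-0.09  3.64  0.05] dist mm 36.4
```

View pics/s3.png

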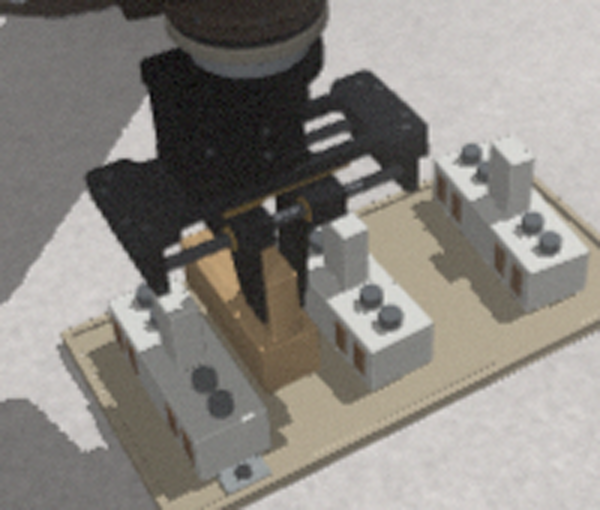

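The spacer hangs in the gap between racks A and B (crop 290,370), clear of both. Lowering it.

Emit:
move_arm:
  rows:
    - {"tx":0,"ty":1.5,"tz":0,"rx":0,"ry":0,"rz":0,"grip":0}
    - {"tx":0,"ty":1.2,"tz":0,"rx":0,"ry":0,"rz":0,"grip":0}
    - {"tx":0,"ty":0.6,"tz":0,"rx":0,"ry":0,"rz":0,"grip":0}
    - {"tx":0,"ty":0.2,"tz":0,"rx":0,"ry":0,"rz":0,"grip":0}
    - {"tx":0,"ty":0,"tz":0,"rx":0,"ry":0,"rz":0,"grip":0}
    - {"tx":0,"ty":0,"tz":0,"rx":0,"ry":0,"rz":0,"grip":0}

```text
t: 6.33
eef_pos: [644.7, -122.3, 86.0]
tcp_rot: [-1.571, 0.0, 1.53]
ft_force: [-0.2, 0.3, -0.7]
opening: 0.208
```

Emit:
move_arm:
  rows:
    - {"tx":-0.2,"ty":0.1,"tz":0,"rx":0,"ry":0,"rz":0,"grip":0}
    - {"tx":-0.15,"ty":0.05,"tz":0,"rx":0,"ry":0,"rz":0,"grip":0}
    - {"tx":-0.05,"ty":0,"tz":0,"rx":0,"ry":0,"rz":0,"grip":0}
    - {"tx":0,"ty":0,"tz":0,"rx":0,"ry":0,"rz":0,"grip":0}

```text
t: 6.67
eef_pos: [644.4, -126.3, 84.4]
tcp_rot: [-1.571, -0.0, 1.53]
ft_force: [0.6, 1.4, -0.7]
opening: 0.211
```

Emit:
move_arm:
  rows:
    - {"tx":-0.05,"ty":0.03,"tz":0,"rx":0,"ry":0,"rz":0,"grip":0}
    - {"tx":0,"ty":0,"tz":0,"rx":0,"ry":0,"rz":0,"grip":0}

```text
t: 6.83
eef_pos: [644.4, -126.4, 84.0]
tcp_rot: [-1.571, -0.001, 1.53]
ft_force: [1.4, 3.4, 0.9]
opening: 0.21
```

Emit:
move_arm:
  rows:
    - {"tx":-0.05,"ty":0.03,"tz":0,"rx":0,"ry":0,"rz":0,"grip":0}
    - {"tx":0,"ty":0,"tz":0,"rx":0,"ry":0,"rz":0,"grip":0}

```text
t: 7.0
eef_pos: [644.4, -126.4, 83.8]
tcp_rot: [-1.571, -0.001, 1.53]
ft_force: [0.7, 7.7, 2.0]
opening: 0.209
```

Emit:
move_arm:
  rows:
    - {"tx":0.05,"ty":0,"tz":0,"rx":0,"ry":0,"rz":0,"grip":0}
    - {"tx":0,"ty":0,"tz":0,"rx":0,"ry":0,"rz":0,"grip":50}
    - {"tx":0,"ty":0,"tz":0,"rx":0,"ry":0,"rz":0,"grip":50}
    - {"tx":0,"ty":0,"tz":0,"rx":0,"ry":0,"rz":0,"grip":50}
    - {"tx":0,"ty":0,"tz":0,"rx":0,"ry":0,"rz":0,"grip":50}
    - {"tx":0,"ty":-1.0,"tz":0,"rx":0,"ry":0,"rz":0,"grip":50}
    - {"tx":0,"ty":-2.0,"tz":0,"rx":0,"ry":0,"rz":0,"grip":50}
    - {"tx":0,"ty":-3.0,"tz":0,"rx":0,"ry":0,"rz":0,"grip":50}
    - {"tx":0,"ty":-3.0,"tz":0,"rx":0,"ry":0,"rz":0,"grip":50}
    - {"tx":0,"ty":-1.0,"tz":0,"rx":0,"ry":0,"rz":0,"grip":50}

```text
t: 7.83
eef_pos: [645.5, -127.1, 188.6]
tcp_rot: [-1.576, 0.001, 1.53]
ft_force: [-0.2, -1.0, 0.6]
opening: 0.503
```

```bash
cat > shot.py <<'E'
import sys
from h import *
k=sys.argv[1]
P,d=env.read_camera("top"); np.savez(f"t{k}.npz",p=P,d=d)
q,e=env.read_camera("scene"); np.savez(f"s{k}.npz",p=q,d=e)
a=cv2.resize(cv2.convertScaleAbs(P[160:260,210:380],alpha=1.5),None,fx=4,fy=4,interpolation=cv2.INTER_CUBIC)[:,:680]
cv2.imwrite(f"pics/t{k}.png",a)
cv2.imwrite(f"pics/ss{k}.png",cv2.resize(cv2.convertScaleAbs(q[180:320,160:390],alpha=1.6),None,fx=3,fy=3,interpolation=cv2.INTER_CUBIC))
E
python3 shot.py 4; python3 plan.py 600 -46 84 87.6
```

```text
t 7.93 pos [ 645.1 -127.   186.3] rot [-9.025e+01  6.000e-02  8.766e+01] open 0.503 F [-0.6 -0.9  0.3]
turn rx ry rz [ 0.0044  0.001  -0.0011] | shift cm after turn [ 7.9  10.23  4.84] dist mm 138.0
```

View pics/t4.png

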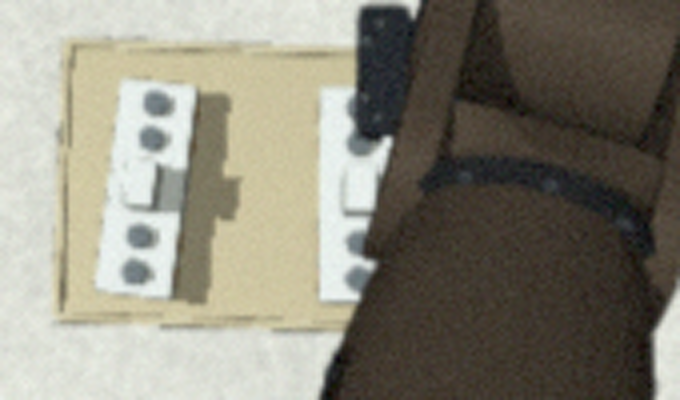

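View pics/ss4.png

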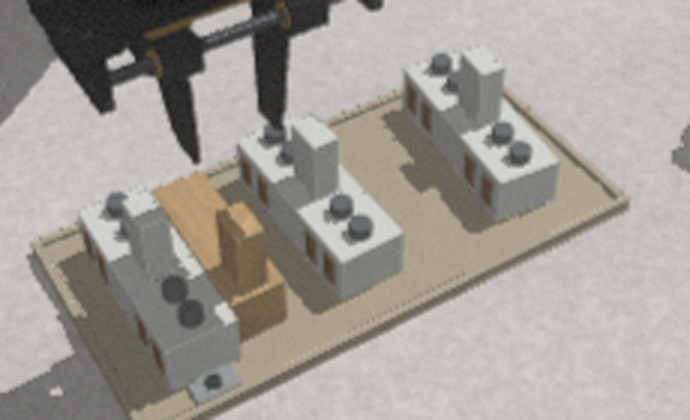

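The spacer stands upright against rack A, with its tab at crop (240,240). Next I grip rack B's tab.

```bash
python3 plan.py 600 -44.2 86 87.6
```

```text
t 7.93 pos [ 645.1 -127.   186.3] rot [-9.025e+01  6.000e-02  8.766e+01] open 0.503 F [-0.6 -0.9  0.3]
turn rx ry rz [ 0.0044  0.001  -0.0011] | shift cm after turn [ 8.08 10.03  4.85] dist mm 137.6
```

Emit:
move_arm:
  rows:
    - {"tx":2.0,"ty":0,"tz":1.2,"rx":0,"ry":0,"rz":0,"grip":60}
    - {"tx":3.0,"ty":0,"tz":1.8,"rx":0,"ry":0,"rz":0,"grip":60}
    - {"tx":2.0,"ty":1.0,"tz":1.2,"rx":0,"ry":0,"rz":0,"grip":60}
    - {"tx":1.1,"ty":2.0,"tz":0.6,"rx":0,"ry":0,"rz":0,"grip":60}
    - {"tx":0,"ty":2.0,"tz":0,"rx":0,"ry":0,"rz":0,"grip":60}
    - {"tx":0,"ty":0,"tz":0,"rx":0,"ry":0,"rz":0,"grip":60}
    - {"tx":0,"ty":0,"tz":0,"rx":0,"ry":0,"rz":0,"grip":60}

```text
t: 8.52
eef_pos: [599.1, -43.8, 132.2]
tcp_rot: [-1.568, -0.0, 1.53]
ft_force: [0.2, 0.4, 0.2]
opening: 0.599
```

```bash
python3 plan.py 600 -44.2 86 87.6
```

```text
t 8.52 pos [599.1 -43.8 132.2] rot [-8.982e+01 -3.000e-02  8.767e+01] open 0.599 F [0.2 0.4 0.2]
turn rx ry rz [-0.0031  0.0013  0.0005] | shift cm after turn [-0.04  4.62 -0.1 ] dist mm 46.2
```

Emit:
move_arm:
  rows:
    - {"tx":-0.04,"ty":1.5,"tz":-0.1,"rx":0,"ry":0.001,"rz":0,"grip":60}
    - {"tx":0,"ty":1.8,"tz":0,"rx":0,"ry":0,"rz":0,"grip":60}
    - {"tx":0,"ty":1.0,"tz":0,"rx":0,"ry":0,"rz":0,"grip":60}
    - {"tx":0,"ty":0.2,"tz":0,"rx":0,"ry":0,"rz":0,"grip":60}
    - {"tx":0,"ty":0,"tz":0,"rx":0,"ry":0,"rz":0,"grip":0}
    - {"tx":0,"ty":0,"tz":0,"rx":0,"ry":0,"rz":0,"grip":0}
    - {"tx":0,"ty":0,"tz":0,"rx":0,"ry":0,"rz":0,"grip":0}
    - {"tx":0,"ty":0,"tz":0,"rx":0,"ry":0,"rz":0,"grip":0}
    - {"tx":0,"ty":0,"tz":0,"rx":0,"ry":0,"rz":0,"grip":0}
    - {"tx":0,"ty":0,"tz":0,"rx":0,"ry":0,"rz":0,"grip":0}

```text
t: 9.35
eef_pos: [600.8, -44.3, 88.9]
tcp_rot: [-1.571, -0.0, 1.529]
ft_force: [-0.4, 0.0, -1.1]
opening: 0.235
```

```bash
python3 plan.py 604 -80.6 85 87.6; python3 shot.py 5
```

```text
t 9.35 pos [600.8 -44.3  88.9] rot [-90.04  -0.    87.61] open 0.235 F [-0.4  0.  -1.1]
turn rx ry rz [0.0007 0.0001 0.    ] | shift cm after turn [-3.62  0.39 -0.47] dist mm 36.7
```

View pics/ss5.png

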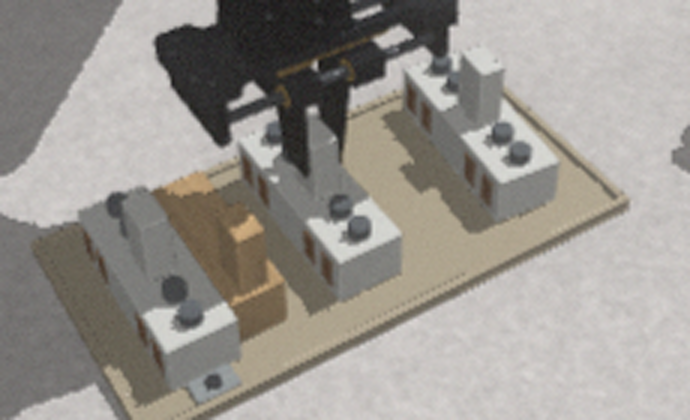

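Emit:
move_arm:
  rows:
    - {"tx":0,"ty":0,"tz":0,"rx":0,"ry":0,"rz":0,"grip":0}
    - {"tx":-0.5,"ty":0,"tz":-0.1,"rx":0,"ry":0,"rz":0,"grip":0}
    - {"tx":-0.8,"ty":0,"tz":-0.2,"rx":0,"ry":0,"rz":0,"grip":0}
    - {"tx":-0.8,"ty":0,"tz":-0.18,"rx":0,"ry":0,"rz":0,"grip":0}
    - {"tx":-0.6,"ty":0,"tz":-0.1,"rx":0,"ry":0,"rz":0,"grip":0}
    - {"tx":-0.3,"ty":0,"tz":0,"rx":0,"ry":0,"rz":0,"grip":0}
    - {"tx":0,"ty":0,"tz":0,"rx":0,"ry":0,"rz":0,"grip":0}
    - {"tx":0,"ty":0,"tz":0,"rx":0,"ry":0,"rz":0,"grip":0}

```text
t: 10.12
eef_pos: [605.6, -75.2, 88.8]
tcp_rot: [-1.572, 0.001, 1.529]
ft_force: [1.2, -3.6, 5.7]
opening: 0.213
```

```bash
python3 plan.py 604 -79.6 87 87.6; python3 shot.py 6; python3 - <<'E'
from h import *
s=env.state(); print(s['moment'])
E
```

```text
t 10.12 pos [605.6 -75.2  88.8] rot [-9.008e+01  5.000e-02  8.760e+01] open 0.213 F [ 1.2 -3.6  5.7]
turn rx ry rz [ 0.0014  0.0001 -0.0009] | shift cm after turn [-0.45  0.18  0.15] dist mm 5.1
[-0.64368131 -0.03573301  0.05368802]
```

View pics/ss6.png

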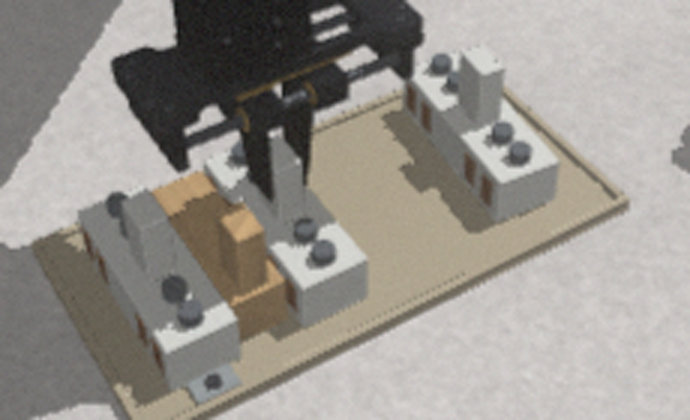

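View pics/t6.png

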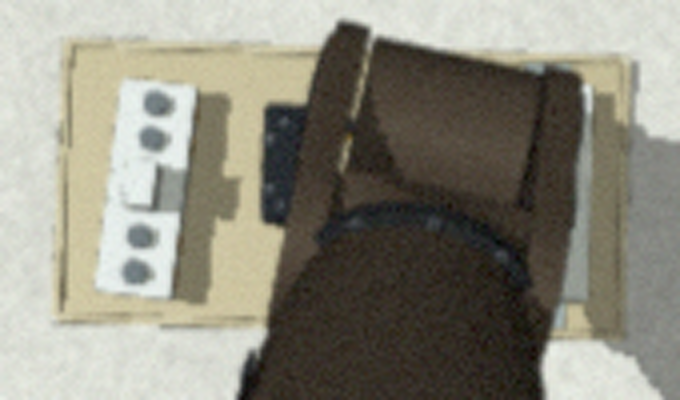

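Emit:
move_arm:
  rows:
    - {"tx":-0.15,"ty":-0.03,"tz":0.03,"rx":0,"ry":0,"rz":0,"grip":0}
    - {"tx":-0.1,"ty":0,"tz":0,"rx":0,"ry":0,"rz":0,"grip":0}
    - {"tx":0,"ty":0,"tz":0,"rx":0,"ry":0,"rz":0,"grip":0}
    - {"tx":0,"ty":0,"tz":0,"rx":0,"ry":0,"rz":0,"grip":0}

```text
t: 10.55
eef_pos: [604.7, -76.6, 88.8]
tcp_rot: [-1.571, -0.0, 1.529]
ft_force: [1.3, 3.4, 5.1]
opening: 0.208
```

Emit:
move_arm:
  rows:
    - {"tx":-0.05,"ty":0,"tz":0,"rx":0,"ry":0,"rz":0,"grip":0}
    - {"tx":0,"ty":0,"tz":0,"rx":0,"ry":0,"rz":0,"grip":0}
    - {"tx":0,"ty":0,"tz":0,"rx":0,"ry":0,"rz":0,"grip":0}

```text
t: 10.8
eef_pos: [604.6, -77.1, 88.8]
tcp_rot: [-1.571, -0.0, 1.529]
ft_force: [0.9, 4.4, 5.5]
opening: 0.212
```

Emit:
move_arm:
  rows:
    - {"tx":-0.05,"ty":0,"tz":0,"rx":0,"ry":0,"rz":0,"grip":0}
    - {"tx":0,"ty":0,"tz":0,"rx":0,"ry":0,"rz":0,"grip":0}
    - {"tx":0,"ty":0,"tz":0,"rx":0,"ry":0,"rz":0,"grip":0}

```text
t: 11.05
eef_pos: [604.6, -77.6, 88.8]
tcp_rot: [-1.57, -0.0, 1.529]
ft_force: [0.9, 4.0, 5.7]
opening: 0.21
```

Emit:
move_arm:
  rows:
    - {"tx":-0.05,"ty":-0.03,"tz":0,"rx":0,"ry":0,"rz":0,"grip":0}
    - {"tx":-0.05,"ty":0,"tz":0,"rx":0,"ry":0,"rz":0,"grip":0}
    - {"tx":0,"ty":0,"tz":0,"rx":0,"ry":0,"rz":0,"grip":0}

```text
t: 11.3
eef_pos: [604.3, -78.9, 88.9]
tcp_rot: [-1.57, -0.0, 1.529]
ft_force: [-1.4, 2.2, 1.5]
opening: 0.206
```

Emit:
move_arm:
  rows:
    - {"tx":-0.05,"ty":0,"tz":0,"rx":0,"ry":0,"rz":0,"grip":0}
    - {"tx":0,"ty":0,"tz":0,"rx":0,"ry":0,"rz":0,"grip":0}

```text
t: 11.47
eef_pos: [604.3, -79.5, 88.9]
tcp_rot: [-1.57, -0.0, 1.529]
ft_force: [-1.9, 2.3, 0.6]
opening: 0.206
```

Emit:
move_arm:
  rows:
    - {"tx":-0.05,"ty":0,"tz":0,"rx":0,"ry":0,"rz":0,"grip":0}
    - {"tx":0,"ty":0,"tz":0,"rx":0,"ry":0,"rz":0,"grip":0}

```text
t: 11.63
eef_pos: [604.4, -79.6, 88.9]
tcp_rot: [-1.57, -0.001, 1.529]
ft_force: [-1.1, 4.5, 0.1]
opening: 0.212
```

Emit:
move_arm:
  rows:
    - {"tx":-0.05,"ty":0,"tz":0,"rx":0,"ry":0,"rz":0,"grip":0}
    - {"tx":0,"ty":0,"tz":0,"rx":0,"ry":0,"rz":0,"grip":0}

```text
t: 11.8
eef_pos: [604.4, -79.7, 88.9]
tcp_rot: [-1.57, -0.001, 1.528]
ft_force: [0.4, 8.4, 0.5]
opening: 0.205
```

```bash
python3 shot.py 7; python3 - <<'E'
import numpy as np,cv2
q=np.load("s7.npz")['p']
cv2.imwrite("pics/s7z.png",cv2.resize(cv2.convertScaleAbs(q[225:325,180:300],alpha=1.8),None,fx=6,fy=6,interpolation=cv2.INTER_CUBIC))
E
```

```text
(no output)
```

View pics/s7z.png

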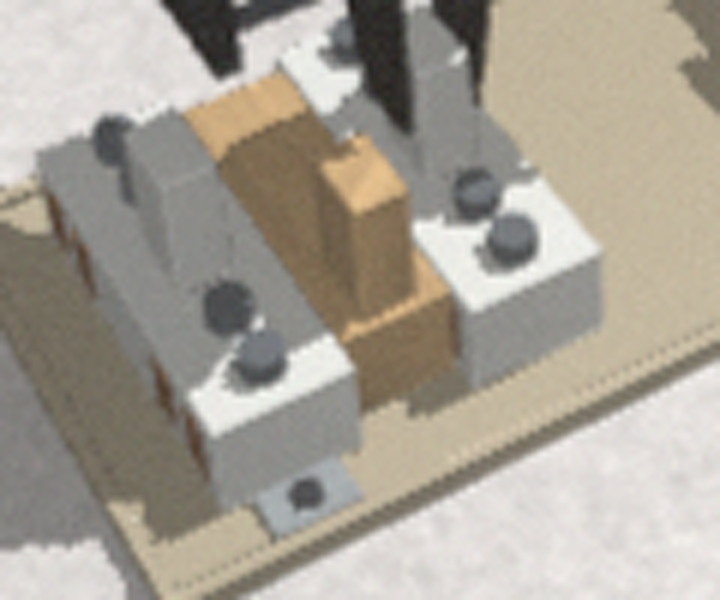

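```bash
python3 - <<'E'
from h import *
for nm,(a,b),z in [("Aend l",(213,432),48),("Aend r",(357,374),48),("Bend l",(472,310),48),("Bend r",(600,248),48),("Acap1",(262,356),57),("Acap2",(228,308),57),("Bcap1",(513,238),57),("Bcap2",(477,193),57),("Bcap4",(345,38),57),("Acap4",(112,138),57),("blk end l",(345,330),48),("blk r",(455,290),48)]:
    X=onz("scene",(a+.5)/6-.5+180,(b+.5)/6-.5+225,float(z)); print(nm,X.round(1), "tray xy",(X[:2]-[600.5,-169.5])@np.array([[.99912,.0419],[-.0419,.99912]]))
E
```

```text
Aend l [ 669.9 -195.4   48. ] tray xy [ 70.42946239 -23.01647898]
Aend r [ 675.2 -148.5   48. ] tray xy [73.78153315 24.13464695]
Bend l [ 673.5 -105.7   48. ] tray xy [70.30719431 66.81491746]
Bend r [674.9 -57.8  48. ] tray xy [ 69.62014628 114.70210788]
Acap1 [ 659.5 -172.1   57. ] tray xy [59.01692919 -0.09209268]
Acap2 [ 636.6 -171.6   57. ] tray xy [36.1658413  -0.61447577]
Bcap1 [662.3 -82.8  57. ] tray xy [58.14839431 89.22721942]
Bcap2 [639.2 -81.8  57. ] tray xy [35.02945873 89.24728083]
Bcap4 [551.  -80.4  57. ] tray xy [-53.16149833  86.96864839]
Acap4 [ 549.  -168.7   57. ] tray xy [-51.48750523  -1.3856321 ]
blk end l [ 658.  -142.8   48. ] tray xy [56.28161547 29.11378267]
blk r [ 663.5 -105.7   48. ] tray xy [60.25955607 66.34417911]
```

Emit:
move_arm:
  rows:
    - {"tx":0.05,"ty":0,"tz":-0.1,"rx":0,"ry":0,"rz":0,"grip":0}
    - {"tx":0,"ty":0,"tz":0,"rx":0,"ry":0,"rz":0,"grip":0}
    - {"tx":-0.05,"ty":0,"tz":0,"rx":0,"ry":0,"rz":0,"grip":0}
    - {"tx":0,"ty":0,"tz":0,"rx":0,"ry":0,"rz":0,"grip":0}

```text
t: 12.23
eef_pos: [605.0, -79.7, 88.9]
tcp_rot: [-1.569, -0.001, 1.528]
ft_force: [-3.2, 8.2, 2.4]
opening: 0.21
```

Emit:
move_arm:
  rows:
    - {"tx":0.04,"ty":0,"tz":0,"rx":0,"ry":0,"rz":0,"grip":0}
    - {"tx":0,"ty":0,"tz":0,"rx":0,"ry":0,"rz":0,"grip":50}
    - {"tx":0,"ty":0,"tz":0,"rx":0,"ry":0,"rz":0,"grip":50}
    - {"tx":0,"ty":0,"tz":0,"rx":0,"ry":0,"rz":0,"grip":50}
    - {"tx":0,"ty":-1,"tz":0,"rx":0,"ry":0,"rz":0,"grip":50}
    - {"tx":0,"ty":-3,"tz":0,"rx":0,"ry":0,"rz":0,"grip":50}
    - {"tx":0,"ty":-4,"tz":0,"rx":0,"ry":0,"rz":0,"grip":50}
    - {"tx":0,"ty":-4,"tz":0,"rx":0,"ry":0,"rz":0,"grip":50}
    - {"tx":0,"ty":-1,"tz":3,"rx":0,"ry":0,"rz":0,"grip":50}
    - {"tx":0,"ty":0,"tz":4,"rx":0,"ry":0,"rz":0,"grip":50}

```text
t: 13.07
eef_pos: [537.6, -77.8, 222.8]
tcp_rot: [-1.578, 0.002, 1.529]
ft_force: [-1.0, 0.4, -1.3]
opening: 0.501
```

Emit:
move_arm:
  rows:
    - {"tx":0,"ty":-2,"tz":4,"rx":0,"ry":0,"rz":0,"grip":50}
    - {"tx":0,"ty":0,"tz":4,"rx":0,"ry":0,"rz":0,"grip":50}
    - {"tx":0,"ty":0,"tz":3,"rx":0,"ry":0,"rz":0,"grip":50}
    - {"tx":0,"ty":0,"tz":0,"rx":0,"ry":0,"rz":0,"grip":50}

```text
t: 13.4
eef_pos: [423.9, -72.0, 238.8]
tcp_rot: [-1.57, 0.0, 1.529]
ft_force: [1.4, -0.0, 0.7]
opening: 0.5
```

```bash
python3 shot.py 8; python3 plan.py 604 -79.6 87 87.6; sed -i 's/"top0.npz"/sys.argv[1]/' m.py; python3 m.py t8.npz
```

```text
t 13.5 pos [428.4 -73.  239. ] rot [-9.014e+01  4.000e-02  8.757e+01] open 0.499 F [ 1.5 -0.3  0.3]
turn rx ry rz [ 0.0024 -0.0006 -0.0007] | shift cm after turn [  0.07  15.2  -17.57] dist mm 232.3
rect [ 602.6 -126.4] [140.  139.9] 87.63 tab [ 615.6 -128. ]
[[657.5, -84.8, 419.0], [654.1, -174.0, 418.0], [634.6, -83.8, 401.0], [572.1, -80.7, 300.0], [567.8, -171.6, 282.0], [548.4, -80.0, 398.0], [545.0, -169.4, 400.0]]
  capmean [ 597.1 -120.6] yaw 34.8
rect [0. 0.] [0. 0.] 0.0 tab [437.6 -77.3]
[]
rect [605.4  90.1] [ 50.6 139.6] 82.44 tab [605.2  90. ]
[[657.4, 83.5, 321.0], [635.1, 85.2, 400.0], [572.6, 93.1, 409.0], [548.9, 94.7, 296.0]]
  capmean [603.5  89.1] yaw -6.18
```

View pics/t8.png

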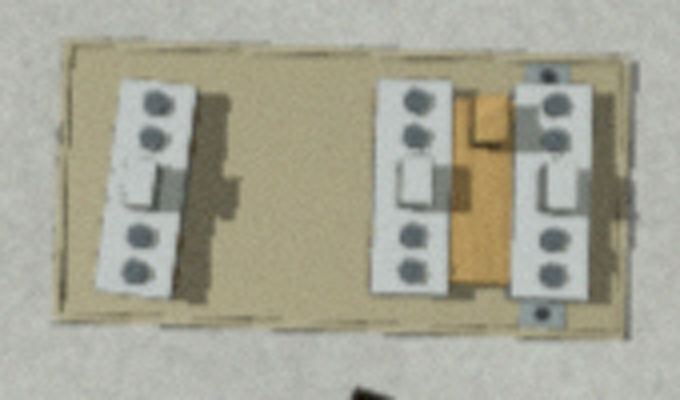

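View pics/ss8.png

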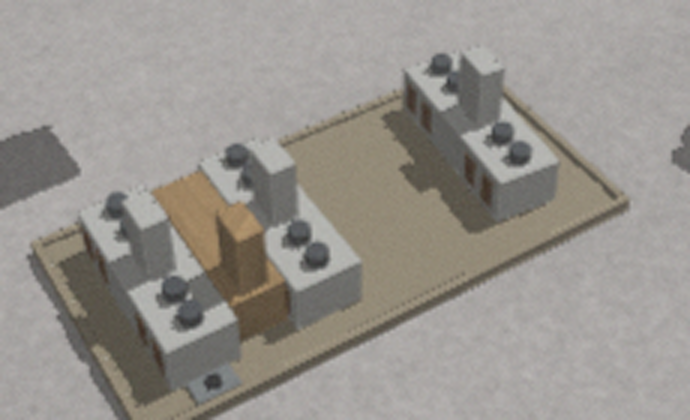

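B now sits snug and in line: A, block and B together fit a 140.0 × 139.9 mm rectangle at 87.6° in the top view. Next I lift the block out.

Emit:
move_arm:
  rows:
    - {"tx":-0.5,"ty":0,"tz":-2.5,"rx":0,"ry":0,"rz":0,"grip":50}
    - {"tx":-0.8,"ty":0,"tz":-3.5,"rx":0,"ry":0,"rz":0,"grip":50}
    - {"tx":-0.8,"ty":0,"tz":-3.5,"rx":0,"ry":0,"rz":0,"grip":50}
    - {"tx":-0.8,"ty":0,"tz":-3.5,"rx":0,"ry":0,"rz":0,"grip":50}
    - {"tx":-0.8,"ty":1.5,"tz":-3.5,"rx":0,"ry":0,"rz":0,"grip":50}
    - {"tx":-0.5,"ty":3,"tz":-3.0,"rx":0,"ry":0,"rz":0,"grip":50}
    - {"tx":-0.2,"ty":3,"tz":-1.8,"rx":0,"ry":0,"rz":0,"grip":50}
    - {"tx":0,"ty":1.5,"tz":0,"rx":0,"ry":0,"rz":0,"grip":50}
    - {"tx":0,"ty":0,"tz":0,"rx":0,"ry":0,"rz":0,"grip":50}
    - {"tx":0,"ty":0,"tz":0,"rx":0,"ry":0,"rz":0,"grip":50}

```text
t: 14.33
eef_pos: [639.2, -125.4, 147.7]
tcp_rot: [-1.569, -0.0, 1.529]
ft_force: [0.1, 0.3, -0.1]
opening: 0.503
```

```bash
python3 plan.py 644.7 -126.4 86 87.6
```

```text
t 14.33 pos [ 639.2 -125.4  147.7] rot [-8.991e+01 -3.000e-02  8.762e+01] open 0.503 F [ 0.1  0.3 -0.1]
turn rx ry rz [-0.0016  0.0003  0.0005] | shift cm after turn [-0.08  6.17 -0.55] dist mm 62.0
```

Emit:
move_arm:
  rows:
    - {"tx":-0.08,"ty":1.0,"tz":-0.55,"rx":0,"ry":0,"rz":0,"grip":50}
    - {"tx":0,"ty":2,"tz":0,"rx":0,"ry":0,"rz":0,"grip":50}
    - {"tx":0,"ty":2,"tz":0,"rx":0,"ry":0,"rz":0,"grip":50}
    - {"tx":0,"ty":1.0,"tz":0,"rx":0,"ry":0,"rz":0,"grip":50}
    - {"tx":0,"ty":0.3,"tz":0,"rx":0,"ry":0,"rz":0,"grip":50}
    - {"tx":0,"ty":0,"tz":0,"rx":0,"ry":0,"rz":0,"grip":50}
    - {"tx":0,"ty":0,"tz":0,"rx":0,"ry":0,"rz":0,"grip":50}
    - {"tx":0,"ty":0,"tz":0,"rx":0,"ry":0,"rz":0,"grip":50}

```text
t: 15.0
eef_pos: [644.8, -126.6, 86.8]
tcp_rot: [-1.573, 0.0, 1.529]
ft_force: [0.2, -0.2, 0.2]
opening: 0.498
```

```bash
python3 plan.py 644.7 -126.4 84.5 87.6
```

```text
t 15.0 pos [ 644.8 -126.6   86.8] rot [-9.011e+01  2.000e-02  8.761e+01] open 0.498 F [ 0.2 -0.2  0.2]
turn rx ry rz [ 0.0019  0.0001 -0.0004] | shift cm after turn [0.02 0.23 0.01] dist mm 2.3
```

Emit:
move_arm:
  rows:
    - {"tx":0.01,"ty":0.2,"tz":0,"rx":0,"ry":0,"rz":0,"grip":50}
    - {"tx":0,"ty":0,"tz":0,"rx":0,"ry":0,"rz":0,"grip":0}
    - {"tx":0,"ty":0,"tz":0,"rx":0,"ry":0,"rz":0,"grip":0}
    - {"tx":0,"ty":0,"tz":0,"rx":0,"ry":0,"rz":0,"grip":0}
    - {"tx":0,"ty":0,"tz":0,"rx":0,"ry":0,"rz":0,"grip":0}
    - {"tx":0,"ty":0,"tz":0,"rx":0,"ry":0,"rz":0,"grip":0}
    - {"tx":0,"ty":0,"tz":0,"rx":0,"ry":0,"rz":0,"grip":0}

```text
t: 15.58
eef_pos: [644.3, -126.3, 83.5]
tcp_rot: [-1.571, -0.0, 1.529]
ft_force: [-0.3, -0.0, 1.0]
opening: 0.209
```

Emit:
move_arm:
  rows:
    - {"tx":0,"ty":-0.4,"tz":0,"rx":0,"ry":0,"rz":0,"grip":0}
    - {"tx":0,"ty":-0.8,"tz":0,"rx":0,"ry":0,"rz":0,"grip":0}
    - {"tx":0,"ty":-1.2,"tz":0,"rx":0,"ry":0,"rz":0,"grip":0}
    - {"tx":0,"ty":-1.5,"tz":0,"rx":0,"ry":0,"rz":0,"grip":0}
    - {"tx":0,"ty":-1.5,"tz":0,"rx":0,"ry":0,"rz":0,"grip":0}
    - {"tx":0,"ty":-2,"tz":0,"rx":0,"ry":0,"rz":0,"grip":0}
    - {"tx":0,"ty":-2,"tz":0,"rx":0,"ry":0,"rz":0,"grip":0}
    - {"tx":0,"ty":-1.5,"tz":0,"rx":0,"ry":0,"rz":0,"grip":0}
    - {"tx":0,"ty":-0.8,"tz":0,"rx":0,"ry":0,"rz":0,"grip":0}
    - {"tx":0,"ty":0,"tz":0,"rx":0,"ry":0,"rz":0,"grip":0}

```text
t: 16.42
eef_pos: [644.8, -126.5, 203.2]
tcp_rot: [-1.575, 0.001, 1.529]
ft_force: [0.2, -0.1, -1.3]
opening: 0.211
```

```bash
python3 shot.py 9; python3 plan.py 648.2 -34.4 200 87.6
```

```text
t 16.52 pos [ 644.  -126.3  200.4] rot [-9.00e+01 -1.00e-02  8.76e+01] open 0.211 F [-0.7 -0.3 -2.3]
turn rx ry rz [-0.      0.0001  0.0001] | shift cm after turn [ 9.2   0.04 -0.03] dist mm 92.0
```

View pics/ss9.png

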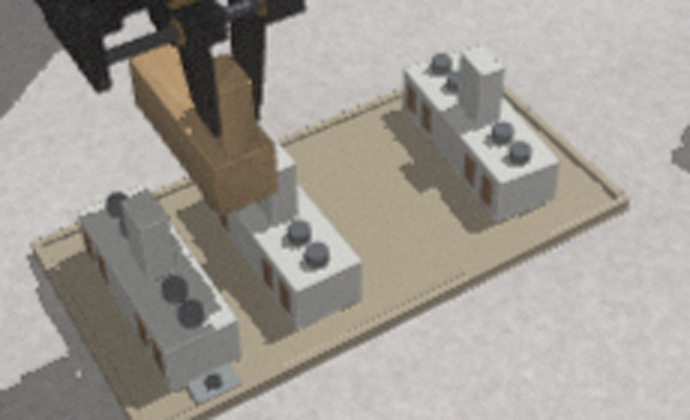

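Emit:
move_arm:
  rows:
    - {"tx":1.3,"ty":0,"tz":0,"rx":0,"ry":0,"rz":0,"grip":0}
    - {"tx":2.5,"ty":0,"tz":0,"rx":0,"ry":0,"rz":0,"grip":0}
    - {"tx":2.7,"ty":0,"tz":0,"rx":0,"ry":0,"rz":0,"grip":0}
    - {"tx":2.0,"ty":0,"tz":0,"rx":0,"ry":0,"rz":0,"grip":0}
    - {"tx":0.8,"ty":0,"tz":0,"rx":0,"ry":0,"rz":0,"grip":0}
    - {"tx":0,"ty":0,"tz":0,"rx":0,"ry":0,"rz":0,"grip":0}
    - {"tx":0,"ty":2,"tz":0,"rx":0,"ry":0,"rz":0,"grip":0}
    - {"tx":0,"ty":3,"tz":0,"rx":0,"ry":0,"rz":0,"grip":0}
    - {"tx":0,"ty":2,"tz":0,"rx":0,"ry":0,"rz":0,"grip":0}
    - {"tx":0,"ty":0,"tz":0,"rx":0,"ry":0,"rz":0,"grip":0}

```text
t: 17.35
eef_pos: [646.2, -34.0, 126.0]
tcp_rot: [-1.564, -0.001, 1.528]
ft_force: [0.1, -0.6, -1.2]
opening: 0.21
```

```bash
python3 plan.py 648.2 -34.2 84.5 87.6
```

```text
t 17.35 pos [646.2 -34.  126. ] rot [-8.960e+01 -4.000e-02  8.757e+01] open 0.21 F [ 0.1 -0.6 -1.2]
turn rx ry rz [-0.0071 -0.0006  0.0007] | shift cm after turn [-0.01  4.15 -0.2 ] dist mm 41.6
```

Emit:
move_arm:
  rows:
    - {"tx":0,"ty":1,"tz":0,"rx":0,"ry":0,"rz":0,"grip":0}
    - {"tx":0,"ty":1.5,"tz":0,"rx":0,"ry":0,"rz":0,"grip":0}
    - {"tx":0,"ty":1,"tz":0,"rx":0,"ry":0,"rz":0,"grip":0}
    - {"tx":0,"ty":0.3,"tz":0,"rx":0,"ry":0,"rz":0,"grip":0}
    - {"tx":0,"ty":0,"tz":0,"rx":0,"ry":0,"rz":0,"grip":0}
    - {"tx":0,"ty":0,"tz":0,"rx":0,"ry":0,"rz":0,"grip":0}
    - {"tx":0,"ty":0,"tz":0,"rx":0,"ry":0,"rz":0,"grip":0}

```text
t: 17.93
eef_pos: [648.6, -33.5, 93.4]
tcp_rot: [-1.572, 0.0, 1.529]
ft_force: [0.1, 0.4, -1.0]
opening: 0.211
```

```bash
python3 plan.py 648.2 -36.2 83.5 87.6
```

```text
t 17.93 pos [648.6 -33.5  93.4] rot [-90.08   0.    87.61] open 0.211 F [ 0.1  0.4 -1. ]
turn rx ry rz [ 0.0015  0.0001 -0.0001] | shift cm after turn [-0.27  0.99  0.03] dist mm 10.3
```

Emit:
move_arm:
  rows:
    - {"tx":0,"ty":0.5,"tz":0,"rx":0,"ry":0,"rz":0,"grip":0}
    - {"tx":-0.1,"ty":0.25,"tz":0,"rx":0,"ry":0,"rz":0,"grip":0}
    - {"tx":-0.1,"ty":0.1,"tz":0,"rx":0,"ry":0,"rz":0,"grip":0}
    - {"tx":0,"ty":0,"tz":0,"rx":0,"ry":0,"rz":0,"grip":0}
    - {"tx":0,"ty":0,"tz":0,"rx":0,"ry":0,"rz":0,"grip":0}

```text
t: 18.35
eef_pos: [648.0, -35.5, 84.0]
tcp_rot: [-1.571, -0.0, 1.529]
ft_force: [0.1, -0.5, -2.6]
opening: 0.212
```

Emit:
move_arm:
  rows:
    - {"tx":-0.05,"ty":0.04,"tz":0,"rx":0,"ry":0,"rz":0,"grip":0}
    - {"tx":0,"ty":0,"tz":0,"rx":0,"ry":0,"rz":0,"grip":0}
    - {"tx":0,"ty":0,"tz":0,"rx":0,"ry":0,"rz":0,"grip":0}

```text
t: 18.6
eef_pos: [648.0, -35.9, 83.6]
tcp_rot: [-1.571, -0.0, 1.529]
ft_force: [0.9, 0.2, -1.3]
opening: 0.207
```

Emit:
move_arm:
  rows:
    - {"tx":-0.02,"ty":0.02,"tz":0,"rx":0,"ry":0,"rz":0,"grip":0}
    - {"tx":0,"ty":0,"tz":0,"rx":0,"ry":0,"rz":0,"grip":0}
    - {"tx":0,"ty":0,"tz":0,"rx":0,"ry":0,"rz":0,"grip":0}

```text
t: 18.85
eef_pos: [648.0, -36.0, 83.5]
tcp_rot: [-1.571, -0.0, 1.529]
ft_force: [0.5, 0.0, 0.3]
opening: 0.213
```

Emit:
move_arm:
  rows:
    - {"tx":-0.03,"ty":0.0,"tz":0,"rx":0,"ry":0,"rz":0,"grip":0}
    - {"tx":0,"ty":0,"tz":0,"rx":0,"ry":0,"rz":0,"grip":0}
    - {"tx":0,"ty":0,"tz":0,"rx":0,"ry":0,"rz":0,"grip":0}

```text
t: 19.1
eef_pos: [648.1, -36.3, 83.5]
tcp_rot: [-1.571, -0.0, 1.529]
ft_force: [0.0, 2.4, 2.0]
opening: 0.208
```

Emit:
move_arm:
  rows:
    - {"tx":0.01,"ty":0,"tz":0,"rx":0,"ry":0,"rz":0,"grip":50}
    - {"tx":0,"ty":0,"tz":0,"rx":0,"ry":0,"rz":0,"grip":50}
    - {"tx":0,"ty":0,"tz":0,"rx":0,"ry":0,"rz":0,"grip":50}
    - {"tx":0,"ty":0,"tz":0,"rx":0,"ry":0,"rz":0,"grip":50}
    - {"tx":0,"ty":-1,"tz":0,"rx":0,"ry":0,"rz":0,"grip":50}
    - {"tx":0,"ty":-3,"tz":0,"rx":0,"ry":0,"rz":0,"grip":60}
    - {"tx":0,"ty":-3,"tz":0,"rx":0,"ry":0,"rz":0,"grip":60}
    - {"tx":3.5,"ty":0,"tz":0.5,"rx":0,"ry":0.045,"rz":0,"grip":60}
    - {"tx":4,"ty":0,"tz":1,"rx":0,"ry":0.046,"rz":0,"grip":60}
    - {"tx":3,"ty":0,"tz":1,"rx":0,"ry":0,"rz":0,"grip":60}

```text
t: 19.93
eef_pos: [631.8, 72.3, 154.9]
tcp_rot: [-1.572, -0.001, 1.434]
ft_force: [0.7, -0.1, -0.4]
opening: 0.601
```

Emit:
move_arm:
  rows:
    - {"tx":0,"ty":0,"tz":0,"rx":0,"ry":0,"rz":0,"grip":60}
    - {"tx":0,"ty":0,"tz":0,"rx":0,"ry":0,"rz":0,"grip":60}

```text
t: 20.1
eef_pos: [631.9, 72.1, 154.3]
tcp_rot: [-1.572, -0.0, 1.441]
ft_force: [0.2, 0.2, 0.2]
opening: 0.602
```

```bash
python3 plan.py 605 91.3 87 82.4
```

```text
t 20.1 pos [631.9  72.1 154.3] rot [-9.004e+01 -1.000e-02  8.255e+01] open 0.602 F [0.2 0.2 0.2]
turn rx ry rz [0.0007 0.0027 0.0001] | shift cm after turn [1.54 6.73 2.92] dist mm 74.9
```

Emit:
move_arm:
  rows:
    - {"tx":1.0,"ty":0,"tz":1.5,"rx":0,"ry":0.003,"rz":0,"grip":60}
    - {"tx":0.54,"ty":1.0,"tz":1.42,"rx":0,"ry":0,"rz":0,"grip":60}
    - {"tx":0,"ty":2.0,"tz":0,"rx":0,"ry":0,"rz":0,"grip":60}
    - {"tx":0,"ty":2.0,"tz":0,"rx":0,"ry":0,"rz":0,"grip":60}
    - {"tx":0,"ty":1.4,"tz":0,"rx":0,"ry":0,"rz":0,"grip":60}
    - {"tx":0,"ty":0.3,"tz":0,"rx":0,"ry":0,"rz":0,"grip":60}
    - {"tx":0,"ty":0,"tz":0,"rx":0,"ry":0,"rz":0,"grip":60}
    - {"tx":0,"ty":0,"tz":0,"rx":0,"ry":0,"rz":0,"grip":60}

```text
t: 20.77
eef_pos: [605.7, 89.1, 87.1]
tcp_rot: [-1.571, -0.0, 1.434]
ft_force: [-0.9, -0.9, 0.7]
opening: 0.605
```

```bash
python3 plan.py 605 91.3 88 82.4; python3 shot.py 10
```

```text
t 20.77 pos [605.7  89.1  87.1] rot [-9.004e+01 -1.000e-02  8.218e+01] open 0.605 F [-0.9 -0.9  0.7]
turn rx ry rz [ 0.0007 -0.0039  0.0001] | shift cm after turn [ 0.21 -0.09  0.1 ] dist mm 2.5
```

View pics/ss10.png

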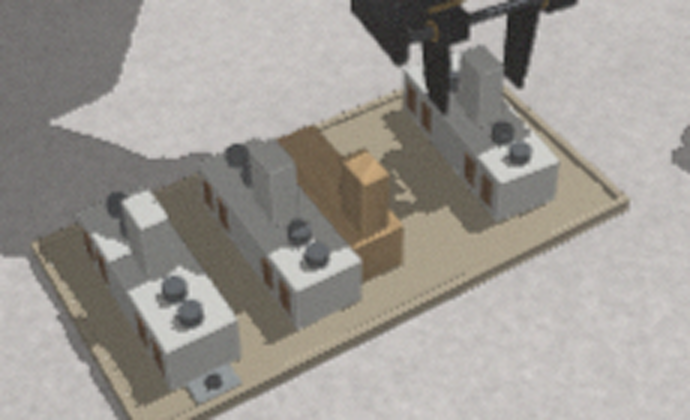

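The spacer stands against B (crop 370,200) and the open fingers are either side of C's tab (480,80). Closing, then squaring up the yaw.

Emit:
move_arm:
  rows:
    - {"tx":0.2,"ty":-0.1,"tz":0.05,"rx":0,"ry":-0.002,"rz":0,"grip":60}
    - {"tx":0,"ty":0,"tz":0,"rx":0,"ry":0,"rz":0,"grip":0}
    - {"tx":0,"ty":0,"tz":0,"rx":0,"ry":0,"rz":0,"grip":0}
    - {"tx":0,"ty":0,"tz":0,"rx":0,"ry":0,"rz":0,"grip":0}
    - {"tx":0,"ty":0,"tz":0,"rx":0,"ry":0,"rz":0,"grip":0}
    - {"tx":0,"ty":0,"tz":0,"rx":0,"ry":0,"rz":0,"grip":0}
    - {"tx":0,"ty":0,"tz":0,"rx":0,"ry":0,"rz":0,"grip":0}
    - {"tx":0,"ty":0,"tz":0,"rx":0,"ry":0,"rz":0,"grip":0}

```text
t: 21.53
eef_pos: [604.8, 91.9, 87.2]
tcp_rot: [-1.57, -0.0, 1.437]
ft_force: [-0.4, 0.3, -4.0]
opening: 0.211
```

```bash
python3 plan.py 605 91.3 88 87.6
```

```text
t 21.53 pos [604.8  91.9  87.2] rot [-89.98  -0.    82.33] open 0.211 F [-0.4  0.3 -4. ]
turn rx ry rz [-0.0004 -0.0919  0.0001] | shift cm after turn [-0.06 -0.08 -0.02] dist mm 1.0
```

Emit:
move_arm:
  rows:
    - {"tx":0,"ty":0,"tz":0,"rx":0,"ry":-0.04,"rz":0,"grip":0}
    - {"tx":0,"ty":0,"tz":0,"rx":0,"ry":-0.052,"rz":0,"grip":0}
    - {"tx":-0.6,"ty":0,"tz":-0.1,"rx":0,"ry":0,"rz":0,"grip":0}
    - {"tx":-1.2,"ty":0,"tz":-0.15,"rx":0,"ry":0,"rz":0,"grip":0}
    - {"tx":-1.4,"ty":0,"tz":-0.15,"rx":0,"ry":0,"rz":0,"grip":0}
    - {"tx":-1.4,"ty":0,"tz":-0.14,"rx":0,"ry":0,"rz":0,"grip":0}
    - {"tx":-1.2,"ty":0,"tz":-0.1,"rx":0,"ry":0,"rz":0,"grip":0}
    - {"tx":-0.9,"ty":0,"tz":0,"rx":0,"ry":0,"rz":0,"grip":0}
    - {"tx":-0.5,"ty":0,"tz":0,"rx":0,"ry":0,"rz":0,"grip":0}
    - {"tx":0,"ty":0,"tz":0,"rx":0,"ry":0,"rz":0,"grip":0}

```text
t: 22.37
eef_pos: [608.2, 18.2, 87.3]
tcp_rot: [-1.57, -0.0, 1.527]
ft_force: [0.3, -0.5, -3.5]
opening: 0.206
```

Emit:
move_arm:
  rows:
    - {"tx":0,"ty":0,"tz":0,"rx":0,"ry":0,"rz":0,"grip":0}
    - {"tx":0,"ty":0,"tz":0,"rx":0,"ry":0,"rz":0,"grip":0}

```text
t: 22.53
eef_pos: [608.2, 20.0, 87.3]
tcp_rot: [-1.571, -0.0, 1.529]
ft_force: [0.1, -0.4, -3.9]
opening: 0.213
```

```bash
python3 plan.py 608.2 10.2 88 87.6; python3 shot.py 11;  python3 - <<'E'
import numpy as np,cv2
q=np.load("s11.npz")['p']
cv2.imwrite("pics/s11z.png",cv2.resize(cv2.convertScaleAbs(q[205:325,190:340],alpha=1.8),None,fx=5,fy=5,interpolation=cv2.INTER_CUBIC))
E
```

```text
t 22.53 pos [608.2  20.   87.3] rot [-8.999e+01 -1.000e-02  8.761e+01] open 0.213 F [ 0.1 -0.4 -3.9]
turn rx ry rz [-0.0002  0.0002  0.0002] | shift cm after turn [-0.98 -0.07 -0.04] dist mm 9.8
```

View pics/s11z.png

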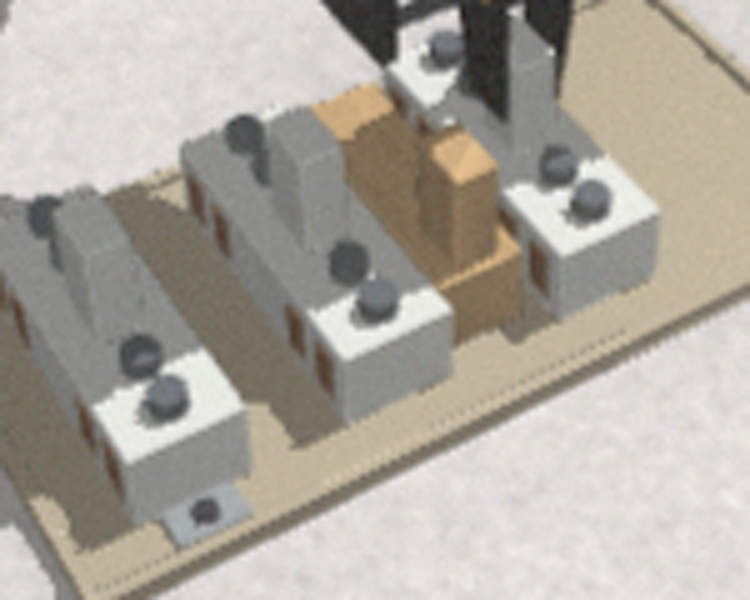

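Outer caps of A, B and C at crop (167,397), (378,299) and (591,200) lie on one line, so C is in line. Now the last few millimetres.

Emit:
move_arm:
  rows:
    - {"tx":-0.35,"ty":0,"tz":0,"rx":0,"ry":0,"rz":0,"grip":0}
    - {"tx":-0.3,"ty":0.03,"tz":0,"rx":0,"ry":0,"rz":0,"grip":0}
    - {"tx":-0.15,"ty":0.03,"tz":0,"rx":0,"ry":0,"rz":0,"grip":0}
    - {"tx":0,"ty":0,"tz":0,"rx":0,"ry":0,"rz":0,"grip":0}
    - {"tx":0,"ty":0,"tz":0,"rx":0,"ry":0,"rz":0,"grip":0}

```text
t: 23.05
eef_pos: [608.3, 11.5, 87.2]
tcp_rot: [-1.572, 0.0, 1.529]
ft_force: [1.0, 0.7, 2.3]
opening: 0.206
```

Emit:
move_arm:
  rows:
    - {"tx":-0.06,"ty":0.03,"tz":0,"rx":0,"ry":0,"rz":0,"grip":0}
    - {"tx":0,"ty":0,"tz":0,"rx":0,"ry":0,"rz":0,"grip":0}
    - {"tx":0,"ty":0,"tz":0,"rx":0,"ry":0,"rz":0,"grip":0}

```text
t: 23.3
eef_pos: [608.3, 11.4, 87.2]
tcp_rot: [-1.572, -0.0, 1.529]
ft_force: [-0.2, 3.6, 5.5]
opening: 0.209
```

Emit:
move_arm:
  rows:
    - {"tx":-0.04,"ty":0,"tz":0,"rx":0,"ry":0,"rz":0,"grip":0}
    - {"tx":0,"ty":0,"tz":0,"rx":0,"ry":0,"rz":0,"grip":0}
    - {"tx":0,"ty":0,"tz":0,"rx":0,"ry":0,"rz":0,"grip":0}

```text
t: 23.55
eef_pos: [608.3, 11.1, 87.2]
tcp_rot: [-1.572, -0.001, 1.529]
ft_force: [-0.1, 3.9, 6.3]
opening: 0.211
```

Emit:
move_arm:
  rows:
    - {"tx":-0.04,"ty":-0.05,"tz":0,"rx":0,"ry":0,"rz":0,"grip":0}
    - {"tx":0,"ty":0,"tz":0,"rx":0,"ry":0,"rz":0,"grip":0}
    - {"tx":0,"ty":0,"tz":0,"rx":0,"ry":0,"rz":0,"grip":0}

```text
t: 23.8
eef_pos: [608.0, 10.4, 87.2]
tcp_rot: [-1.571, -0.0, 1.529]
ft_force: [0.5, 3.3, 3.8]
opening: 0.208
```

Emit:
move_arm:
  rows:
    - {"tx":-0.03,"ty":0,"tz":0,"rx":0,"ry":0,"rz":0,"grip":0}
    - {"tx":0,"ty":0,"tz":0,"rx":0,"ry":0,"rz":0,"grip":0}
    - {"tx":0,"ty":0,"tz":0,"rx":0,"ry":0,"rz":0,"grip":0}

```text
t: 24.05
eef_pos: [608.0, 10.3, 87.2]
tcp_rot: [-1.571, -0.001, 1.529]
ft_force: [-0.8, 5.1, 4.8]
opening: 0.211
```

Emit:
move_arm:
  rows:
    - {"tx":0.02,"ty":0,"tz":0,"rx":0,"ry":0,"rz":0,"grip":0}
    - {"tx":0,"ty":0,"tz":0,"rx":0,"ry":0,"rz":0,"grip":50}
    - {"tx":0,"ty":0,"tz":0,"rx":0,"ry":0,"rz":0,"grip":50}
    - {"tx":0,"ty":0,"tz":0,"rx":0,"ry":0,"rz":0,"grip":50}
    - {"tx":0,"ty":-1,"tz":0,"rx":0,"ry":0,"rz":0,"grip":50}
    - {"tx":0,"ty":-3,"tz":0,"rx":0,"ry":0,"rz":0,"grip":50}
    - {"tx":0,"ty":-4,"tz":0,"rx":0,"ry":0,"rz":0,"grip":50}
    - {"tx":0,"ty":-4,"tz":0,"rx":0,"ry":0,"rz":0,"grip":50}
    - {"tx":0,"ty":-1,"tz":3,"rx":0,"ry":0,"rz":0,"grip":50}
    - {"tx":0,"ty":0,"tz":4,"rx":0,"ry":0,"rz":0,"grip":50}

```text
t: 24.88
eef_pos: [539.8, 12.7, 220.5]
tcp_rot: [-1.578, 0.001, 1.529]
ft_force: [1.3, 0.1, -0.7]
opening: 0.5
```

Emit:
move_arm:
  rows:
    - {"tx":0,"ty":-2,"tz":4,"rx":0,"ry":0,"rz":0,"grip":50}
    - {"tx":0,"ty":0,"tz":4,"rx":0,"ry":0,"rz":0,"grip":50}
    - {"tx":0,"ty":0,"tz":3,"rx":0,"ry":0,"rz":0,"grip":50}
    - {"tx":0,"ty":0,"tz":0,"rx":0,"ry":0,"rz":0,"grip":50}

```text
t: 25.22
eef_pos: [425.8, 18.0, 236.5]
tcp_rot: [-1.57, 0.0, 1.529]
ft_force: [0.5, -0.6, 1.1]
opening: 0.501
```

```bash
python3 shot.py 12; python3 plan.py 648.2 -36.3 86 87.6; python3 m.py t12.npz
```

```text
t 25.32 pos [430.6  17.5 236.8] rot [-9.012e+01  1.000e-02  8.760e+01] open 0.499 F [ 0.4  0.4 -0.3]
turn rx ry rz [ 0.0021 -0.     -0.0001] | shift cm after turn [ -4.46  15.08 -21.96] dist mm 270.1
rect [ 600.7 -170.9] [ 51.1 139.7] 87.6 tab [ 600.6 -170.9]
[[654.2, -174.1, 426.0], [629.8, -172.3, 268.0], [567.6, -170.6, 430.0], [544.9, -169.5, 422.0]]
  capmean [ 599.1 -171.6] yaw -2.19
rect [606.4 -37. ] [139.8 139.8] 87.63 tab [619.3 -38. ]
[[661.4, 4.7, 392.0], [657.4, -85.0, 443.0], [638.5, 5.9, 383.0], [635.3, -82.9, 437.0], [574.8, 8.5, 426.0], [571.0, -80.9, 404.0], [551.9, 8.7, 404.0], [548.4, -80.1, 393.0]]
  capmean [604.8 -37.6] yaw 3.54
rect [0. 0.] [0. 0.] 0.0 tab [435.7  33.6]
[]
```

View pics/t12.png

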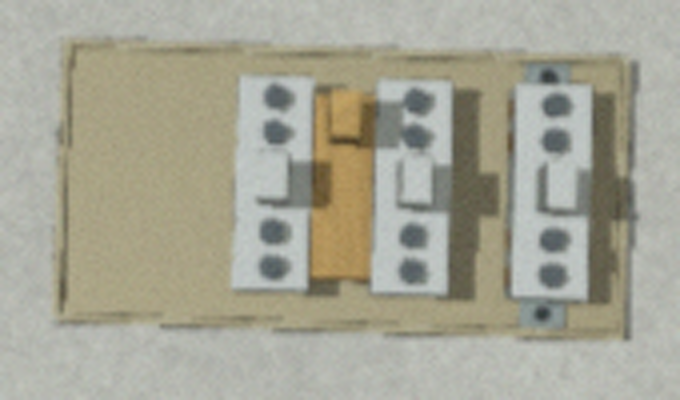

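View pics/ss12.png

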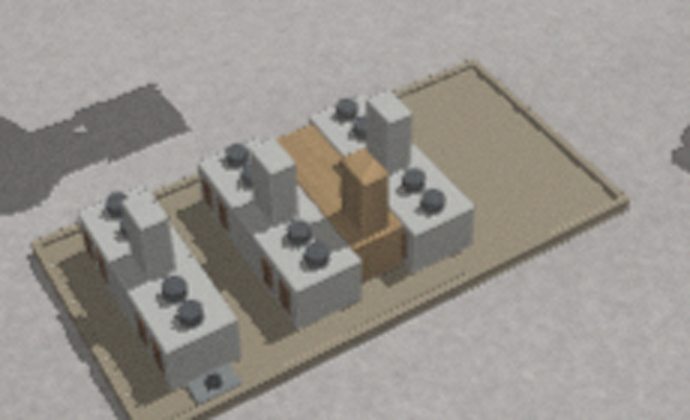

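All good: B, block and C fit a 139.8 × 139.8 mm rectangle at 87.63°, and the cap rows are collinear with A. Now I take the block out.

Emit:
move_arm:
  rows:
    - {"tx":-0.5,"ty":0,"tz":-2.5,"rx":0,"ry":0,"rz":0,"grip":50}
    - {"tx":-0.8,"ty":0,"tz":-3.5,"rx":0,"ry":0,"rz":0,"grip":50}
    - {"tx":-0.8,"ty":0,"tz":-3.5,"rx":0,"ry":0,"rz":0,"grip":50}
    - {"tx":-0.8,"ty":0,"tz":-3.5,"rx":0,"ry":0,"rz":0,"grip":50}
    - {"tx":-0.8,"ty":1.5,"tz":-3.5,"rx":0,"ry":0,"rz":0,"grip":50}
    - {"tx":-0.5,"ty":3,"tz":-3.2,"rx":0,"ry":0,"rz":0,"grip":50}
    - {"tx":-0.2,"ty":3,"tz":-2.0,"rx":0,"ry":0,"rz":0,"grip":50}
    - {"tx":0,"ty":1.5,"tz":0,"rx":0,"ry":0,"rz":0,"grip":50}
    - {"tx":0,"ty":0,"tz":0,"rx":0,"ry":0,"rz":0,"grip":50}
    - {"tx":0,"ty":0,"tz":0,"rx":0,"ry":0,"rz":0,"grip":50}

```text
t: 26.15
eef_pos: [644.4, -35.2, 146.5]
tcp_rot: [-1.569, -0.0, 1.529]
ft_force: [-0.0, -0.6, 0.6]
opening: 0.5
```

```bash
python3 plan.py 648.2 -36.3 86 87.6
```

```text
t 26.15 pos [644.4 -35.2 146.5] rot [-8.989e+01 -1.000e-02  8.760e+01] open 0.5 F [-0.  -0.6  0.6]
turn rx ry rz [-0.0019  0.      0.0002] | shift cm after turn [-0.09  6.05 -0.39] dist mm 60.6
```

Emit:
move_arm:
  rows:
    - {"tx":-0.09,"ty":1.0,"tz":-0.4,"rx":0,"ry":0,"rz":0,"grip":50}
    - {"tx":0,"ty":2,"tz":0,"rx":0,"ry":0,"rz":0,"grip":50}
    - {"tx":0,"ty":2,"tz":0,"rx":0,"ry":0,"rz":0,"grip":50}
    - {"tx":0,"ty":1.0,"tz":0,"rx":0,"ry":0,"rz":0,"grip":50}
    - {"tx":0,"ty":0.3,"tz":0,"rx":0,"ry":0,"rz":0,"grip":50}
    - {"tx":0,"ty":0,"tz":0,"rx":0,"ry":0,"rz":0,"grip":50}
    - {"tx":0,"ty":0,"tz":0,"rx":0,"ry":0,"rz":0,"grip":50}
    - {"tx":0,"ty":0,"tz":0,"rx":0,"ry":0,"rz":0,"grip":50}

```text
t: 26.82
eef_pos: [648.5, -36.2, 85.6]
tcp_rot: [-1.573, 0.0, 1.529]
ft_force: [-0.5, 0.8, -0.5]
opening: 0.497
```

```bash
python3 plan.py 648.2 -36.3 84.5 87.6
```

```text
t 26.82 pos [648.5 -36.2  85.6] rot [-9.011e+01  1.000e-02  8.761e+01] open 0.497 F [-0.5  0.8 -0.5]
turn rx ry rz [ 0.0019  0.0002 -0.0002] | shift cm after turn [-0.01  0.11  0.03] dist mm 1.2
```

Emit:
move_arm:
  rows:
    - {"tx":-0.01,"ty":0.05,"tz":0,"rx":0,"ry":0,"rz":0,"grip":50}
    - {"tx":0,"ty":0,"tz":0,"rx":0,"ry":0,"rz":0,"grip":0}
    - {"tx":0,"ty":0,"tz":0,"rx":0,"ry":0,"rz":0,"grip":0}
    - {"tx":0,"ty":0,"tz":0,"rx":0,"ry":0,"rz":0,"grip":0}
    - {"tx":0,"ty":0,"tz":0,"rx":0,"ry":0,"rz":0,"grip":0}
    - {"tx":0,"ty":0,"tz":0,"rx":0,"ry":0,"rz":0,"grip":0}
    - {"tx":0,"ty":0,"tz":0,"rx":0,"ry":0,"rz":0,"grip":0}

```text
t: 27.4
eef_pos: [648.0, -36.2, 83.9]
tcp_rot: [-1.571, -0.0, 1.529]
ft_force: [-0.4, 0.1, 1.4]
opening: 0.209
```

Emit:
move_arm:
  rows:
    - {"tx":0,"ty":-0.4,"tz":0,"rx":0,"ry":0,"rz":0,"grip":0}
    - {"tx":0,"ty":-0.8,"tz":0,"rx":0,"ry":0,"rz":0,"grip":0}
    - {"tx":0,"ty":-1.2,"tz":0,"rx":0,"ry":0,"rz":0,"grip":0}
    - {"tx":0,"ty":-1.5,"tz":0,"rx":0,"ry":0,"rz":0,"grip":0}
    - {"tx":0,"ty":-1.5,"tz":0,"rx":0,"ry":0,"rz":0,"grip":0}
    - {"tx":0,"ty":-2,"tz":0,"rx":0,"ry":0,"rz":0,"grip":0}
    - {"tx":0,"ty":-2,"tz":0,"rx":0,"ry":0,"rz":0,"grip":0}
    - {"tx":0,"ty":-1.5,"tz":0,"rx":0,"ry":0,"rz":0,"grip":0}
    - {"tx":0,"ty":-1.0,"tz":0,"rx":0,"ry":0,"rz":0,"grip":0}
    - {"tx":0,"ty":0,"tz":0,"rx":0,"ry":0,"rz":0,"grip":0}

```text
t: 28.23
eef_pos: [648.7, -36.3, 205.9]
tcp_rot: [-1.575, 0.0, 1.529]
ft_force: [-0.3, -0.2, -1.1]
opening: 0.209
```

```bash
python3 shot.py 13; python3 plan.py 552 335 200 87.6
```

```text
t 28.33 pos [647.8 -36.2 202.9] rot [-90.01  -0.    87.61] open 0.208 F [-0.2  0.3 -1.6]
turn rx ry rz [0.0002 0.0001 0.0001] | shift cm after turn [36.69  0.29 11.12] dist mm 383.4
```

View pics/ss13.png

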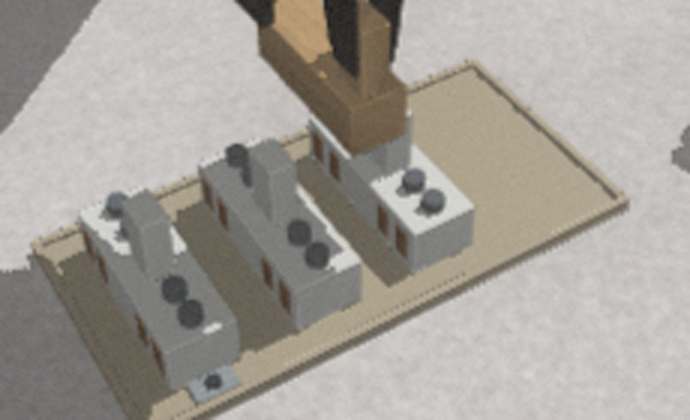

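Racks unmoved (caps still at 175,290 / 298,232 / 413,181). Carrying the block back to the bench.

Emit:
move_arm:
  rows:
    - {"tx":1.5,"ty":0,"tz":0.45,"rx":0,"ry":0,"rz":0,"grip":0}
    - {"tx":2.5,"ty":0,"tz":0.75,"rx":0,"ry":0,"rz":0,"grip":0}
    - {"tx":3,"ty":0,"tz":0.9,"rx":0,"ry":0,"rz":0,"grip":0}
    - {"tx":3,"ty":0,"tz":0.9,"rx":0,"ry":0,"rz":0,"grip":0}
    - {"tx":3,"ty":0,"tz":0.9,"rx":0,"ry":0,"rz":0,"grip":0}
    - {"tx":3,"ty":0,"tz":0.9,"rx":0,"ry":0,"rz":0,"grip":0}
    - {"tx":3,"ty":0,"tz":0.9,"rx":0,"ry":0,"rz":0,"grip":0}
    - {"tx":3,"ty":0,"tz":0.9,"rx":0,"ry":0,"rz":0,"grip":0}
    - {"tx":3,"ty":0,"tz":0.9,"rx":0,"ry":0,"rz":0,"grip":0}
    - {"tx":3,"ty":0,"tz":0.9,"rx":0,"ry":0,"rz":0,"grip":0}

```text
t: 29.17
eef_pos: [574.3, 248.9, 201.7]
tcp_rot: [-1.569, 0.0, 1.529]
ft_force: [-0.6, 0.8, -1.8]
opening: 0.206
```

Emit:
move_arm:
  rows:
    - {"tx":3,"ty":0,"tz":0.9,"rx":0,"ry":0,"rz":0,"grip":0}
    - {"tx":2.8,"ty":0,"tz":0.9,"rx":0,"ry":0,"rz":0,"grip":0}
    - {"tx":1.9,"ty":0,"tz":0.8,"rx":0,"ry":0,"rz":0,"grip":0}
    - {"tx":0,"ty":2,"tz":0,"rx":0,"ry":0,"rz":0,"grip":0}
    - {"tx":0,"ty":3,"tz":0,"rx":0,"ry":0,"rz":0,"grip":0}
    - {"tx":0,"ty":3,"tz":0,"rx":0,"ry":0,"rz":0,"grip":0}
    - {"tx":0,"ty":2,"tz":0,"rx":0,"ry":0,"rz":0,"grip":0}
    - {"tx":0,"ty":0.5,"tz":0,"rx":0,"ry":0,"rz":0,"grip":0}
    - {"tx":0,"ty":0,"tz":0,"rx":0,"ry":0,"rz":0,"grip":0}
    - {"tx":0,"ty":0,"tz":0,"rx":0,"ry":0,"rz":0,"grip":0}

```text
t: 30.0
eef_pos: [553.0, 325.4, 98.2]
tcp_rot: [-1.571, -0.0, 1.529]
ft_force: [1.2, 0.4, -1.5]
opening: 0.209
```

```bash
python3 plan.py 552 335 76 87.6
```

```text
t 30.0 pos [553.  325.4  98.2] rot [-9.000e+01 -1.000e-02  8.761e+01] open 0.209 F [ 1.2  0.4 -1.5]
turn rx ry rz [-0.      0.0001  0.0001] | shift cm after turn [0.96 2.22 0.14] dist mm 24.2
```

Emit:
move_arm:
  rows:
    - {"tx":0,"ty":1.0,"tz":0,"rx":0,"ry":0,"rz":0,"grip":0}
    - {"tx":0,"ty":0.7,"tz":0,"rx":0,"ry":0,"rz":0,"grip":0}
    - {"tx":0,"ty":0.3,"tz":0,"rx":0,"ry":0,"rz":0,"grip":0}
    - {"tx":0,"ty":0.1,"tz":0,"rx":0,"ry":0,"rz":0,"grip":0}
    - {"tx":0,"ty":0,"tz":0,"rx":0,"ry":0,"rz":0,"grip":0}
    - {"tx":0,"ty":0,"tz":0,"rx":0,"ry":0,"rz":0,"grip":0}

```text
t: 30.5
eef_pos: [553.1, 325.1, 77.1]
tcp_rot: [-1.571, -0.0, 1.529]
ft_force: [0.3, -0.1, -2.1]
opening: 0.208
```

Emit:
move_arm:
  rows:
    - {"tx":0,"ty":0.05,"tz":0,"rx":0,"ry":0,"rz":0,"grip":0}
    - {"tx":0,"ty":0,"tz":0,"rx":0,"ry":0,"rz":0,"grip":0}
    - {"tx":0,"ty":0,"tz":0,"rx":0,"ry":0,"rz":0,"grip":0}

```text
t: 30.75
eef_pos: [553.0, 325.1, 76.5]
tcp_rot: [-1.571, -0.0, 1.529]
ft_force: [-1.2, -0.5, -1.4]
opening: 0.21
```

Emit:
move_arm:
  rows:
    - {"tx":0,"ty":0.06,"tz":0,"rx":0,"ry":0,"rz":0,"grip":0}
    - {"tx":0,"ty":0,"tz":0,"rx":0,"ry":0,"rz":0,"grip":0}
    - {"tx":0,"ty":0,"tz":0,"rx":0,"ry":0,"rz":0,"grip":0}

```text
t: 31.0
eef_pos: [553.0, 325.1, 75.8]
tcp_rot: [-1.571, -0.0, 1.529]
ft_force: [0.7, -0.8, -0.8]
opening: 0.206
```

Emit:
move_arm:
  rows:
    - {"tx":0,"ty":0.03,"tz":0,"rx":0,"ry":0,"rz":0,"grip":0}
    - {"tx":0,"ty":0,"tz":0,"rx":0,"ry":0,"rz":0,"grip":0}

```text
t: 31.17
eef_pos: [553.1, 325.1, 75.8]
tcp_rot: [-1.571, -0.0, 1.529]
ft_force: [-0.5, -0.9, 3.3]
opening: 0.211
```

Block is on the bench (+3 N up). Release and retreat.

Emit:
move_arm:
  rows:
    - {"tx":0,"ty":0,"tz":0,"rx":0,"ry":0,"rz":0,"grip":60}
    - {"tx":0,"ty":0,"tz":0,"rx":0,"ry":0,"rz":0,"grip":60}
    - {"tx":0,"ty":0,"tz":0,"rx":0,"ry":0,"rz":0,"grip":60}
    - {"tx":0,"ty":0,"tz":0,"rx":0,"ry":0,"rz":0,"grip":60}
    - {"tx":0,"ty":-1.5,"tz":0,"rx":0,"ry":0,"rz":0,"grip":60}
    - {"tx":0,"ty":-3,"tz":0,"rx":0,"ry":0,"rz":0,"grip":60}
    - {"tx":0,"ty":-4,"tz":0,"rx":0,"ry":0,"rz":0,"grip":60}
    - {"tx":0,"ty":-4,"tz":0,"rx":0,"ry":0,"rz":0,"grip":60}
    - {"tx":3,"ty":-1,"tz":3,"rx":0,"ry":0,"rz":0,"grip":60}
    - {"tx":3,"ty":0,"tz":3,"rx":0,"ry":0,"rz":0,"grip":60}

```text
t: 32.0
eef_pos: [498.7, 385.6, 213.8]
tcp_rot: [-1.576, -0.004, 1.525]
ft_force: [0.1, -0.5, -0.3]
opening: 0.596
```

Emit:
move_arm:
  rows:
    - {"tx":3,"ty":0,"tz":3,"rx":0,"ry":0,"rz":0,"grip":60}
    - {"tx":3,"ty":0,"tz":3,"rx":0,"ry":0,"rz":0,"grip":60}
    - {"tx":0,"ty":0,"tz":0,"rx":0,"ry":0,"rz":0,"grip":60}
    - {"tx":0,"ty":0,"tz":0,"rx":0,"ry":0,"rz":0,"grip":60}

```text
t: 32.33
eef_pos: [439.3, 448.3, 210.0]
tcp_rot: [-1.571, -0.0, 1.532]
ft_force: [0.6, -0.3, -0.4]
opening: 0.6
```

```bash
python3 shot.py 14; python3 m.py t14.npz; python3 - <<'E'
import numpy as np,cv2
q=np.load("s14.npz")['p']; cv2.imwrite("pics/full14.png",cv2.convertScaleAbs(q,alpha=1.4))
E
```

```text
rect [ 600.7 -170.9] [ 51.1 139.9] 87.6 tab [ 600.6 -170.9]
[[654.2, -175.6, 370.0], [631.3, -173.3, 465.0], [567.4, -170.6, 472.0], [545.0, -169.3, 447.0]]
  capmean [ 599.5 -172.2] yaw -3.08
rect [604.5 -81.6] [ 50.1 139.8] 87.49 tab [604.5 -81.2]
[[657.5, -85.3, 486.0], [634.8, -83.8, 468.0], [572.0, -80.9, 372.0], [548.4, -80.2, 452.0]]
  capmean [603.2 -82.6] yaw -2.64
rect [608.1   8. ] [ 50.  139.8] 87.69 tab [607.4   8.5]
[[660.7, 4.8, 410.0], [638.5, 6.0, 428.0], [574.7, 9.4, 414.0], [552.0, 8.7, 445.0]]
  capmean [606.5   7.2] yaw -2.33
```

View pics/full14.png

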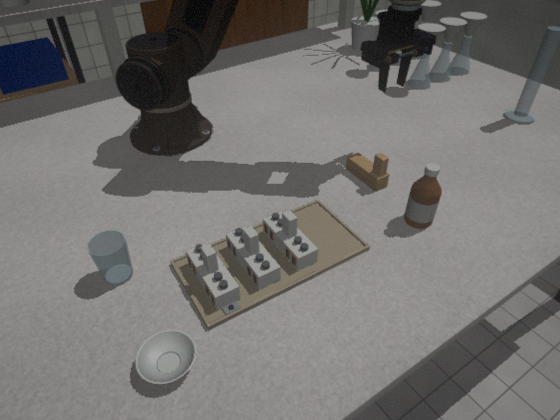

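View pics/t14.png

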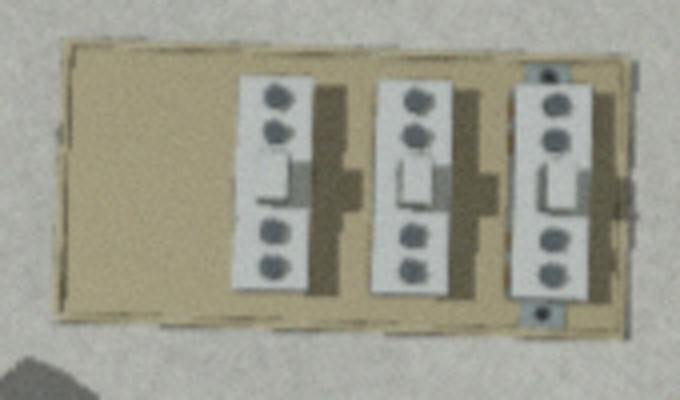

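Pitch reads 89.4 and 89.7 mm, yaws agree within 0.2°, and the ends are in line. The block stands upright on the bench at (367,170), and the beaker, bottle and dish look untouched.

```bash
python3 -c "
from cell import env
print(env.job_done())"
```

```text
the job is handed in; nothing more can be done
None
```

The three racks are now evenly spaced on the tray and the job is handed in at about 32.5 s of robot time, well inside 72 s.

I worked in the order asked:
1. Stood the spacer against the screwed-down rack.
2. Brought the middle rack up until it touched the spacer; contact came within 0.1 mm of the predicted position.
3. Lifted the spacer out and stood it in the next gap, touching the middle rack with about 2 N.
4. Brought the last rack up in the same way.
5. Lifted the spacer out again and stood it on the bench, off the tray.

**Last checks (top camera):**

| Check | Reading | Aim |
|---|---|---|
| First to middle rack, centre to centre | 89.4 mm | 90 mm |
| Middle to last rack, centre to centre | 89.7 mm | 90 mm |
| Rack angles, from first to last | 87.60°, 87.49°, 87.69° | all equal |
| Ends in line with the first rack | within about 0.3 mm | in line |

- **Upright and untouched:** the racks and spacer stand upright in the last pictures. The beaker, bottle and dish look where they were by eye; I did not measure them.
- **Forces:** the highest force reading at the end of any move was about 9 N.
- **Disagreements:** the small caps on the racks gave less steady angles (−2.3° to −3.1°) than the outlines. I put that down to shading and relied on the outlines. Before contact, the camera placed the first rack about 1.8 mm off from where the spacer actually touched it, which is within its stated accuracy.
- **First calls:** the first two move calls were refused because some row fields were missing, and nothing moved.

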